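# Unhook, turn over and load the sample canisters

### The job

Load the sealed sample canisters into the carrier, one at a time, in order from the robot's left to its right along the hook rail: press the peg's sprung keeper flat, lift the canister off the peg, turn it upside down in the air to loosen its granules, turn it back and stand it upright, fully down, in any free pocket of the carrier before starting on the next. Some pegs may be empty. Leave the cube module, the screwdriver and the jar alone.

Things in the scene. Friction and masses are not known exactly. Their poses are not given: they have to be found in the camera images.
- rail: fixed stand: aluminium cross-bar 400 mm wide, 230-290 mm up, on two posts; three level 10 mm round steel pegs point from it to its -x (towards the robot), at its y = +115 (a), 0 (b), -115 mm (c), tops 260 mm up. Origin on the bench below the middle peg's hanging place; x to the far side, z up. Cross-bar's near face at x = +56 mm (posts behind it), peg tips at x = -64 mm.
- peg_a (a point): top of the leftmost (+y) peg where a bail hangs (0 to 8 mm to the rail's +x of this point); axes as the rail's. The keeper, a dark steel flap 44 x 12 x 5 mm, is hinged across the peg's top at x = -62 mm and leans up and back towards the cross-bar at 38 degrees, its free end 32 mm above the peg's top; pressed flat its top is 6 mm above the peg's top and its end at x = -18 mm.
- keeper_a (a joint): angle (rad) of the sprung keeper flap on the leftmost (+y) peg: 0 = sprung up, a bail cannot pass; 0.66 = pressed flat on the peg, a bail can pass over it. Over-centre spring: pressed down from above it resists with up to about 10 N; let go before 0.33 it springs up again, past that it snaps flat and stays down by itself.
- keeper_a_pad (a point): place to press the leftmost (+y) keeper, on its upper face 34 mm from its hinge; moves with the flap. To fold it, press straight down at 37 to 45 mm to the rail's -x of the peg point until about 8 mm above the peg's top.
- peg_b (a point): top of the middle peg where a bail hangs (0 to 8 mm to the rail's +x of this point); axes as the rail's. The keeper, a dark steel flap 44 x 12 x 5 mm, is hinged across the peg's top at x = -62 mm and leans up and back towards the cross-bar at 38 degrees, its free end 32 mm above the peg's top; pressed flat its top is 6 mm above the peg's top and its end at x = -18 mm.
- keeper_b (a joint): angle (rad) of the sprung keeper flap on the middle peg: 0 = sprung up, a bail cannot pass; 0.66 = pressed flat on the peg, a bail can pass over it. Over-centre spring: pressed down from above it resists with up to about 10 N; let go before 0.33 it springs up again, past that it snaps flat and stays down by itself.
- keeper_b_pad (a point): place to press the middle keeper, on its upper face 34 mm from its hinge; moves with the flap. To fold it, press straight down at 37 to 45 mm to the rail's -x of the peg point until about 8 mm above the peg's top.
- peg_c (a point): top of the rightmost (-y) peg where a bail hangs (0 to 8 mm to the rail's +x of this point); axes as the rail's. The keeper, a dark steel flap 44 x 12 x 5 mm, is hinged across the peg's top at x = -62 mm and leans up and back towards the cross-bar at 38 degrees, its free end 32 mm above the peg's top; pressed flat its top is 6 mm above the peg's top and its end at x = -18 mm.
- keeper_c (a joint): angle (rad) of the sprung keeper flap on the rightmost (-y) peg: 0 = sprung up, a bail cannot pass; 0.66 = pressed flat on the peg, a bail can pass over it. Over-centre spring: pressed down from above it resists with up to about 10 N; let go before 0.33 it springs up again, past that it snaps flat and stays down by itself.
- keeper_c_pad (a point): place to press the rightmost (-y) keeper, on its upper face 34 mm from its hinge; moves with the flap. To fold it, press straight down at 37 to 45 mm to the rail's -x of the peg point until about 8 mm above the peg's top.
- canister_a: sealed sample canister on peg a (leftmost (+y)), or absent. Square aluminium body 56 x 56 x 85 mm, 38 mm neck, black cap 54 mm wide up to 165 mm, rigid steel bail (loop in its y-z plane, 52 mm wide, 8 mm bar, top bar centre 197 mm up). Origin: centre of underside, z up, 193 mm below the peg's top; 0.3-0.54 kg. Raised 9 to 15 mm (18 at most) its bail passes over the flat keeper and off the tip.
- canister_b: sealed sample canister on peg b (middle), or absent. Square aluminium body 56 x 56 x 85 mm, 38 mm neck, black cap 54 mm wide up to 165 mm, rigid steel bail (loop in its y-z plane, 52 mm wide, 8 mm bar, top bar centre 197 mm up). Origin: centre of underside, z up, 193 mm below the peg's top; 0.3-0.54 kg. Raised 9 to 15 mm (18 at most) its bail passes over the flat keeper and off the tip.
- canister_c: sealed sample canister on peg c (rightmost (-y)), or absent. Square aluminium body 56 x 56 x 85 mm, 38 mm neck, black cap 54 mm wide up to 165 mm, rigid steel bail (loop in its y-z plane, 52 mm wide, 8 mm bar, top bar centre 197 mm up). Origin: centre of underside, z up, 193 mm below the peg's top; 0.3-0.54 kg. Raised 9 to 15 mm (18 at most) its bail passes over the flat keeper and off the tip.
- carrier: loose steel carrier on the bench, 84 (x) x 340 (y) x 32 (z) mm, 1.6 kg, with three square open pockets in a row along its y, 120 mm apart. Each pocket is 68 mm square inside, floor 10 mm above the carrier's underside, walls to 32 mm. Origin at the centre of its underside.
- pocket_0 (a point): centre of the floor of the carrier's +y pocket; axes as the carrier's.
- pocket_1 (a point): centre of the floor of the carrier's middle pocket; axes as the carrier's.
- pocket_2 (a point): centre of the floor of the carrier's -y pocket; axes as the carrier's.
- cube_module: bystander: cream 90 mm cube with rows of round holes, on the far side of the bench; origin at the centre of its underside.
- driver: bystander: screwdriver 180 mm long lying on the far side of the bench; its origin is within it.
- jar: bystander: clear jar with white lid, 60 mm wide, 70 mm tall, on the far side of the bench; origin at the centre of its underside.

How it is judged:
On the way, in this order (a step that is already met when the one before it is completed fails the run):
1. canister a is off its peg and turned over, cap pointing down (its axis at least 126 degrees from upright) (angle between canister_a's own z axis and vertical above 2.2 rad and distance between canister_a and peg_a above 0.05 m), for 0.3 s.
2. canister a stands upright and released in a pocket of the carrier (((horizontal distance between canister_a and pocket_0 below 0.014 m and z of canister_a in the frame of pocket_0 between -0.004 and 0.006 m) or (horizontal distance between canister_a and pocket_1 below 0.014 m and z of canister_a in the frame of pocket_1 between -0.004 and 0.006 m) or (horizontal distance between canister_a and pocket_2 below 0.014 m and z of canister_a in the frame of pocket_2 between -0.004 and 0.006 m)) and angle between canister_a's own z axis and vertical below 0.1 rad and contact force between canister_a and the fingers below 0.3 N and linear speed of canister_a below 0.02 m/s), for 0.2 s.
3. canister b is off its peg and turned over, cap pointing down (its axis at least 126 degrees from upright) (angle between canister_b's own z axis and vertical above 2.2 rad and distance between canister_b and peg_b above 0.05 m), for 0.3 s.
4. canister b stands upright and released in a pocket of the carrier (((horizontal distance between canister_b and pocket_0 below 0.014 m and z of canister_b in the frame of pocket_0 between -0.004 and 0.006 m) or (horizontal distance between canister_b and pocket_1 below 0.014 m and z of canister_b in the frame of pocket_1 between -0.004 and 0.006 m) or (horizontal distance between canister_b and pocket_2 below 0.014 m and z of canister_b in the frame of pocket_2 between -0.004 and 0.006 m)) and angle between canister_b's own z axis and vertical below 0.1 rad and contact force between canister_b and the fingers below 0.3 N and linear speed of canister_b below 0.02 m/s), for 0.2 s.
5. canister c is off its peg and turned over, cap pointing down (its axis at least 126 degrees from upright) (angle between canister_c's own z axis and vertical above 2.2 rad and distance between canister_c and peg_c above 0.05 m), for 0.3 s.
6. canister c stands upright and released in a pocket of the carrier (((horizontal distance between canister_c and pocket_0 below 0.014 m and z of canister_c in the frame of pocket_0 between -0.004 and 0.006 m) or (horizontal distance between canister_c and pocket_1 below 0.014 m and z of canister_c in the frame of pocket_1 between -0.004 and 0.006 m) or (horizontal distance between canister_c and pocket_2 below 0.014 m and z of canister_c in the frame of pocket_2 between -0.004 and 0.006 m)) and angle between canister_c's own z axis and vertical below 0.1 rad and contact force between canister_c and the fingers below 0.3 N and linear speed of canister_c below 0.02 m/s), for 0.2 s.
At the end, for the whole second after the job is handed in: every canister present stands in a pocket of the carrier: its underside within 6 mm of the pocket floor and within 14 mm of the pocket's centre, upright within 0.10 rad, released and at rest (all of step 2 and all of step 4 and all of step 6); the robot touches nothing.
It fails at once if the cube module is pushed more than 40 mm or knocked over (distance of cube_module from where it was at the start of the episode above 0.04 m or angle between cube_module's own z axis and vertical above 0.5 rad).
It fails at once if the screwdriver is pushed more than 40 mm or knocked over (distance of driver from where it was at the start of the episode above 0.04 m).
It fails at once if the jar is pushed more than 40 mm or knocked over (distance of jar from where it was at the start of the episode above 0.04 m or angle between jar's own z axis and vertical above 0.5 rad).
Of canister_a, canister_b, canister_c only 2 to 3 are there at a start; the rules pass over those that are not, and their reading is None.
At some moment in a run one of carrier may be knocked a few centimetres aside while the robot is not near it.
It also fails if it takes over 210 s, if anything falls off the work surface, if the arm or the gripper's body presses on something with over 40 N, if the wrist force passes 120 N, or if a joint passes its speed limit or range.

### The arm

A 6-joint arm with a two-finger parallel gripper is mounted at the origin on the work surface. World frame = base frame: x ahead of the robot, y to its left, z up, the work surface at z = 0. Lengths are in m, angles in rad, forces in N, time in s.
With the tool pointing down it reaches from about 0.35 to 0.85 m from the base axis. Payload 8.1 kg.
Tool frame: the origin (TCP) lies on the front face of the gripper's body, between the roots of the fingers; the fingertips stand 84 mm ahead of it and the grasp point (between the pads) lies 65 mm ahead of it; x points along the fingers, y is the direction in which the jaws open and shut, and the axes are right-handed (so a half turn about x gives the same grasp; the last joint's range is limited). The gripper opens to 93 mm and grips with 3 to 60 N. Pads are 15 mm wide; open, the fingers measure 128 mm over their backs; the gripper's body (75 mm by 188 mm) begins 65 mm behind the grasp point.
Start: joints at [1.076, 0.13, 1.488, -0, 1.523, -0.085], TCP at [0.239, 0.55, 0.303] pointing down, gripper open.
Joint ranges: [-2.96, 2.96], [-0.89, 2.26], [0.02, 2.5], [-1.34, 4.48], [0, 2.73], [-2.66, 2.66]. Speed limits (rad/s): [2.39, 2.39, 2.79, 3.14, 3.14, 3.14].

### API

Orientations are given as a rotation vector (axis times angle).
In Python, from plant import telemetry, read_camera, camera_params, robot gives the robot as it stands.
- The arm moves only by the tool step_arm, never from a script. Its argument "commands" is a list of rows, each an object with "xyz": the shift along the tool's x, y, z in mm, a list of three; "turn": the turn, a rotation vector about the tool's x, y, z in rad, a list of three; "grip": the finger opening in mm, from 0 to 93. In form: [{"xyz": [dx, dy, dz], "turn": [ax, ay, az], "grip": grip}, ...]. A call has 1 to 12 rows; each row is the pose to reach, as a shift and turn from the pose commanded when the call began, along the tool's axes at that moment; what a row does not reach only later rows make up. A row lasts 1/8 s, in which the tool goes at most 62.5 mm and 10.7 degrees, less where a joint would pass 70% of its speed; a pose out of reach is approached as far as the arm can. A call with a gripper value outside its range is refused whole. The fingers move at their own pace and stop on an object; "force" is the grip in N (left out, the last holds). Time passes only in rows, so rows that repeat a pose let the fingers close. It gives the time, the measured TCP pose, the force and the opening at its end, in the units of the state.
- telemetry.read_state(): the state, without advancing time (a new reading comes with each control period).
- read_camera(name): name is "side" or "top" or "wrist"; returns the picture (400x640x3 uint8, red, green, blue); there is no depth.
- camera_params(name): a dict with "mtx" (3x3 intrinsics, pixels), "rvec" (rotation vector, rad) and "tvec" (3), from world to camera coordinates, as OpenCV has them. Camera axes: x right, y down, z forward; pixel columns grow to the right and rows downward; lengths in m; the calibration is good to about 2 mm. A picture is of the moment at which its call begins: read the wrist's pose just before it. camera_params takes no time and is no camera call; for the wrist camera it gives the pose at the moment of the call.
- robot.close_job(): hands the job in, once; it reports no verdict.
The state is a dict: "t": time; "q": joint angles; "dq": joint speeds; "joint_torque": joint torques, N m; "tool_pos": TCP position; "orientation": TCP orientation; "force": force on the tool from outside, world axes, zero at the start; "wrist_torque": the same for the moment, N m; "opening": finger opening in m.
Only numpy, scipy, OpenCV 4.12 (cv2) and the standard library are available. Lean on these libraries where they do the work, as an engineer would, in place of code of your own. Each camera call takes 0.05 s, during which the arm holds its last target. There are 200 camera calls.

## Working session

There is one attempt and no reset: what is moved stays moved. The work goes in short steps, Python scripts to look and compute and a tool call to move; the robot and the scene stay as the last step left them, time stands still between calls to the robot, and variables do not carry over. Pictures are saved under pics/ and viewed, about 12 in all and at most 16, crops included, and the job is handed in when it is done.

Besides the shell and the picture viewer there is one more tool, called after ">>>" as name(argument=value, ...) on one line, values as JSON. step_arm: Moves the arm, as the interface text tells. Its arguments: {"type":"object","properties":{"commands":{"type":"array"},"force":{"type":"number"}},"required":["commands"]}

```bash
ls; mkdir -p pics
python3 - <<'E'
from plant import telemetry, read_camera, camera_params, robot
import cv2,numpy as np
print(telemetry.read_state())
for n in("side","top","wrist"):
    p=camera_params(n);R=cv2.Rodrigues(np.array(p['rvec']))[0]
    print(n,np.round(p['mtx'],1).tolist(),'C',-R.T@np.array(p['tvec']).ravel(),'R',R.round(3).tolist())
    cv2.imwrite(f'pics/{n}0.png',read_camera(n)[:,:,::-1])
E
```

```text
pics
{'t': 0.0, 'q': array([ 1.07557008e+00,  1.31160377e-01,  1.48925099e+00,  1.88515520e-05,
        1.52298447e+00, -8.54168699e-02]), 'dq': array([-0.00012095,  0.00096633,  0.0016542 ,  0.00025359,  0.00131969,
        0.00035634]), 'joint_torque': array([ 9.06308615e-04, -5.59820294e+01, -4.91768968e+01,  7.67512573e-02,
        3.55088746e-02, -8.28661564e-05]), 'tool_pos': array([0.2388527 , 0.54997022, 0.30170331]), 'orientation': array([ 0.32011929,  1.54732321, -0.3228405 ]), 'force': array([-0.07594675, -0.46053291,  0.77476882]), 'wrist_torque': array([0.07606688, 0.0615508 , 0.0414837 ]), 'opening': 0.09261780958692159}
side [[385.7, 0.0, 322.3], [0.0, 385.7, 195.5], [0.0, 0.0, 1.0]] C [ 0.20020959 -0.88029477  0.73773575] R [[0.899, -0.438, -0.009], [-0.225, -0.443, -0.868], [0.377, 0.782, -0.497]]
top [[463.6, 0.0, 311.7], [0.0, 463.6, 206.6], [0.0, 0.0, 1.0]] C [ 0.46259947 -0.01100181  1.38580162] R [[0.017, -1.0, 0.004], [-0.992, -0.017, -0.125], [0.125, -0.002, -0.992]]
wrist [[314.8, 0.0, 323.1], [0.0, 314.8, 194.6], [0.0, 0.0, 1.0]] C [0.17109071 0.57937669 0.38298601] R [[0.4, 0.916, -0.003], [0.884, -0.385, 0.265], [0.242, -0.108, -0.964]]
```

View pics/side0.png

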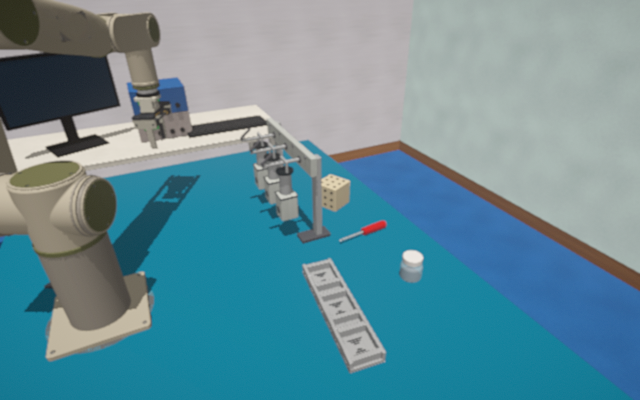

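View pics/top0.png

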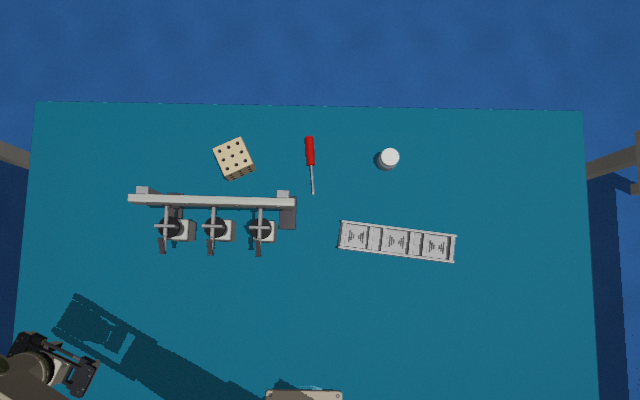

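Top view: three canisters on the rail (caps near (168,226), (213,226), (261,229)), all present, with the carrier at about (397,241). The side view agrees. Next I'll crop for key points.

Run:
```python
import cv2,numpy as np
a=cv2.imread('pics/top0.png');s=cv2.imread('pics/side0.png')
A=cv2.resize(a[175:275,125:305],None,fx=4.4,fy=4.4,interpolation=cv2.INTER_CUBIC)
S=cv2.resize(s[110:245,235:335],None,fx=4.4,fy=4.4,interpolation=cv2.INTER_CUBIC)
cv2.imwrite('pics/tc.png',A);cv2.imwrite('pics/sc.png',S)
```

```text
(no output)
```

View pics/tc.png

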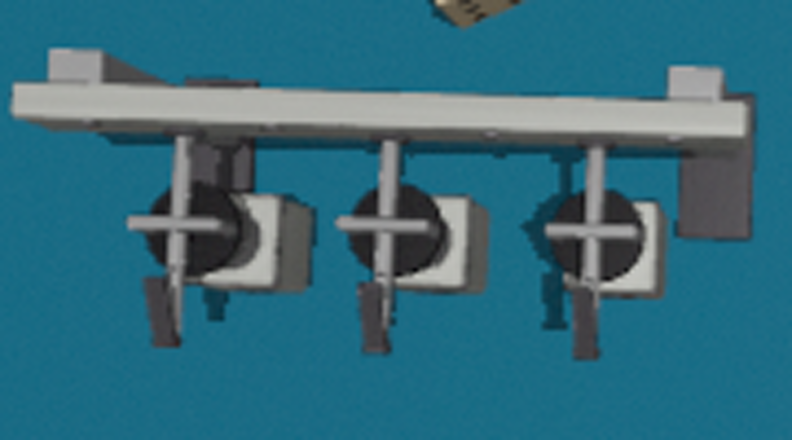

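View pics/sc.png

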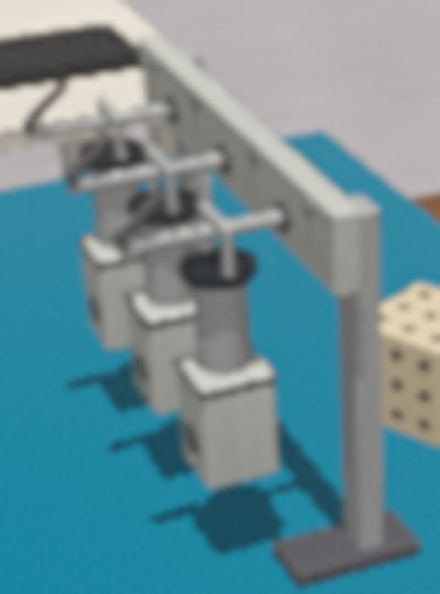

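Top crop: bails cross the pegs at crop px (178,223), (387,224) and (594,231), and all three keepers are sprung up. Side crop: the c bail/peg crossing is at about (218,222) and the b crossing at (165,167). Next I'll cast rays for the rail and carrier.

```bash
cat > h.py <<'E'
from plant import telemetry, read_camera, camera_params, robot
import cv2,numpy as np
from scipy.spatial.transform import Rotation as Ro
np.set_printoptions(precision=4,suppress=True)
def cam(n):
    p=camera_params(n);R=cv2.Rodrigues(np.array(p['rvec'],float))[0]
    return np.array(p['mtx']),R,np.array(p['tvec'],float).ravel()
def ray(c,uv):
    K,R,t=c;d=R.T@np.linalg.inv(K)@np.array([uv[0],uv[1],1.]);return -R.T@t,d/np.linalg.norm(d)
def onz(c,uv,z):
    C,d=ray(c,uv);return C+d*(z-C[2])/d[2]
def tri(c1,u1,c2,u2):
    C1,a=ray(c1,u1);C2,b=ray(c2,u2)
    s=np.linalg.lstsq(np.c_[a,-b],C2-C1,rcond=None)[0];P,Q=C1+s[0]*a,C2+s[1]*b
    return (P+Q)/2,np.linalg.norm(P-Q)
def proj(c,X):
    K,R,t=c;v=K@(R@np.array(X)+t);return v[:2]/v[2]
def pose():
    s=telemetry.read_state();return s['tool_pos'],Ro.from_rotvec(s['orientation']),s
def move(target,Rt):
    "shift in mm and turn in tool axes, from the measured pose"
    p,R,s=pose()
    print('xyz',(R.inv().apply(np.array(target)-p)*1000).round(1),'turn',(R.inv()*Rt).as_rotvec().round(3))
E
python3 - <<'E'
from h import *
T=cam('top');S=cam('side')
t=lambda u,v:(125+(u+.5)/4.4-.5,175+(v+.5)/4.4-.5)
s=lambda u,v:(235+(u+.5)/4.4-.5,110+(v+.5)/4.4-.5)
for k,u in dict(a=(178,223),b=(387,224),c=(594,231)).items(): print(k,onz(T,t(*u),.264))
print('tri c',tri(T,t(594,231),S,s(220,222)),'tri b',tri(T,t(387,224),S,s(166,166)))
print('bar corner near right top',tri(T,t(745,137),S,s(333,216)))
L=onz(T,t(12,117),.29);R=onz(T,t(745,137),.29);print(L,R,np.linalg.norm(L-R),'yaw',np.arctan2(*(L-R)[:2])*-1)
for n,u in dict(a=(178,345),b=(385,350),c=(594,358)).items(): print('tip',n,onz(T,t(*u),.255))
im=cv2.imread('pics/top0.png')
hsv=cv2.cvtColor(im,cv2.COLOR_BGR2HSV);m=((hsv[...,1]<90)&(hsv[...,2]>90)).astype(np.uint8)
m[:205]=0;m[280:]=0;m[:,:325]=0;m[:,480:]=0
c=max(cv2.findContours(cv2.morphologyEx(m,cv2.MORPH_CLOSE,np.ones((7,7))),0,2)[0],key=cv2.contourArea)
r=cv2.minAreaRect(c);print(r)
B=np.array([onz(T,q,.032) for q in cv2.boxPoints(r)]);print(B,B.mean(0))
# side view check
im=cv2.imread('pics/side0.png');A=cv2.resize(im[250:380,290:400],None,fx=4.4,fy=4.4,interpolation=cv2.INTER_CUBIC);cv2.imwrite('pics/sc2.png',A)
for q in B:print(proj(S,q))
E
```

```text
a [0.5524 0.3417 0.264 ]
b [0.5538 0.2267 0.264 ]
c [0.5519 0.1125 0.264 ]
tri c (array([0.5534, 0.1125, 0.2607]), np.float64(0.0027596935752728638)) tri b (array([0.5556, 0.2274, 0.2583]), np.float64(0.0028104279974103734))
bar corner near right top (array([0.6021, 0.0297, 0.2886]), np.float64(0.00045983867415645924))
[0.6063 0.4265 0.29  ] [0.6022 0.0295 0.29  ] 0.39698913918792855 yaw -0.010393226665365974
tip a [0.4857 0.3407 0.255 ]
tip b [0.4849 0.2266 0.255 ]
tip c [0.4825 0.1114 0.255 ]
((397.3004150390625, 241.27432250976562), (117.75922393798828, 29.287490844726562), 7.326406955718994)
[[ 0.5124 -0.089   0.032 ]
 [ 0.5975 -0.0992  0.032 ]
 [ 0.5592 -0.4412  0.032 ]
 [ 0.4746 -0.4284  0.032 ]] [ 0.5359 -0.2644  0.032 ]
[301.0215 263.5623]
[329.58   257.0063]
[385.7598 352.4043]
[348.4979 363.0195]
```

```bash
cat >> h.py <<'E'
def Rdown(yaw):
    "tool down, camera towards the robot, jaws along the y of a frame at yaw"
    p,R,s=pose()
    # tool z is horizontal; sign from camera offset found in CZ
    x=np.array([0,0,-1.]);z=CZ*np.array([-np.cos(yaw),-np.sin(yaw),0]);y=np.cross(z,x)
    return Ro.from_matrix(np.c_[x,y,z])
CZ=1
E
python3 - <<'E'
import h;from h import *
p,R,s=pose();K,Rc,t=cam('wrist');o=R.inv().apply(-Rc.T@t-p);print('cam in tool',o)
h.CZ=np.sign(o[2]);open('h.py','a').write(f'CZ={h.CZ}\n')
print(R.as_matrix())
move([.508,.342,.40],Rdown(-.0104))
E
```

```text
cam in tool [-0.0812 -0.0002 -0.0739]
[[-0.0007  0.3984  0.9172]
 [-0.0013  0.9172 -0.3984]
 [-1.     -0.0014 -0.0001]]
xyz [-98.  -83.7 329.7] turn [-0.399 -0.     0.001]
```

>>> step_arm(commands=[{"xyz": [-60, 0, 0], "turn": [0, 0, 0], "grip": 0}, {"xyz": [-98, 0, 30], "turn": [-0.1, 0, 0], "grip": 0}, {"xyz": [-98, -20, 90], "turn": [-0.2, 0, 0], "grip": 0}, {"xyz": [-98, -40, 150], "turn": [-0.3, 0, 0], "grip": 0}, {"xyz": [-98, -55, 205], "turn": [-0.4, 0, 0], "grip": 0}, {"xyz": [-98, -70, 260], "turn": [-0.399, 0, 0], "grip": 0}, {"xyz": [-98, -84, 310], "turn": [-0.399, 0, 0], "grip": 0}, {"xyz": [-98, -84, 330], "turn": [-0.399, 0, 0], "grip": 0}, {"xyz": [-98, -84, 330], "turn": [-0.399, 0, 0], "grip": 0}, {"xyz": [-98, -84, 330], "turn": [-0.399, 0, 0], "grip": 0}])

```text
t: 1.4
tool_pos: [0.5073, 0.3429, 0.4006]
orientation: [0.008, 1.572, -0.007]
force: [-0.1, -0.4, -0.2]
opening: 0.0007
```

Run:
```python
from h import *
p,R,s=pose();print(p,R.as_matrix().round(3),s['q'],s['opening'],s['t'])
W=cam('wrist');im=read_camera('wrist');cv2.imwrite('pics/w1.png',im[:,:,::-1])
print('expected peg a,b px',proj(W,[.549,.3417,.26]),proj(W,[.548,.2268,.26]),'tip a',proj(W,[.485,.3425,.25]))
move([.508,.342,.350],Rdown(-.0104))
```

```text
[0.5073 0.3429 0.4006] [[-0.001  0.01   1.   ]
 [ 0.     1.    -0.01 ]
 [-1.     0.    -0.001]] [ 0.5104  0.1456  1.2952  0.0006  1.7013 -1.0508] 0.0007461076590369682 1.4
expected peg a,b px [322.5052 262.8253] [174.6534 263.1063] tip a [322.595  179.4676]
xyz [50.8 -1.1  0.9] turn [ 0.001 -0.    -0.   ]
```

View pics/w1.png

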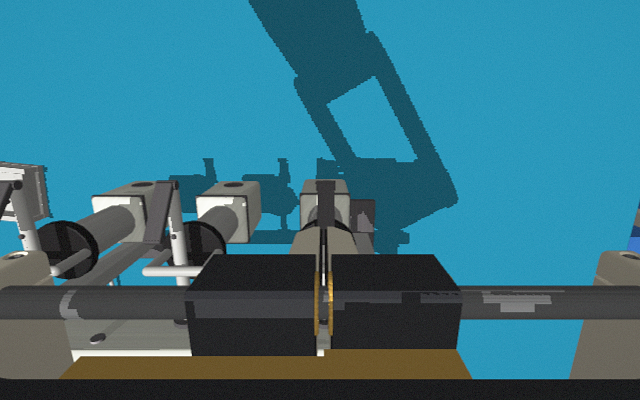

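The wrist picture shows keeper a at u≈325, rows 180–240, dead ahead of the closed fingers. I'll press it straight down.

>>> step_arm(commands=[{"xyz": [15, 0, 1], "turn": [0, 0, 0], "grip": 0}, {"xyz": [24, 0, 1], "turn": [0, 0, 0], "grip": 0}, {"xyz": [32, 0, 1], "turn": [0, 0, 0], "grip": 0}, {"xyz": [40, 0, 1], "turn": [0, 0, 0], "grip": 0}, {"xyz": [46, 0, 1], "turn": [0, 0, 0], "grip": 0}, {"xyz": [49, 0, 1], "turn": [0, 0, 0], "grip": 0}, {"xyz": [49, 0, 1], "turn": [0, 0, 0], "grip": 0}, {"xyz": [49, 0, 1], "turn": [0, 0, 0], "grip": 0}])

```text
t: 2.45
tool_pos: [0.5094, 0.3418, 0.3521]
orientation: [0.009, 1.57, -0.008]
force: [-0.5, 0.1, -0.4]
opening: 0.0005
```

>>> step_arm(commands=[{"xyz": [-30, 0, 0], "turn": [0, 0, 0], "grip": 0}, {"xyz": [-50, 0, 10], "turn": [0, 0, 0], "grip": 93}, {"xyz": [-50, 0, 43], "turn": [0, 0, 0], "grip": 93}, {"xyz": [-50, 0, 43], "turn": [0, 0, 0], "grip": 93}, {"xyz": [-50, 0, 43], "turn": [0, 0, 0], "grip": 93}, {"xyz": [-50, 0, 43], "turn": [0, 0, 0], "grip": 93}])

```text
t: 3.2
tool_pos: [0.5516, 0.3415, 0.4018]
orientation: [0.008, 1.571, -0.008]
force: [-0.2, 0.1, -1.2]
opening: 0.0457
```

Run:
```python
from h import *
p,R,s=pose();print(p,s['opening'],s['t'])
W=cam('wrist');im=read_camera('wrist');cv2.imwrite('pics/w2.png',im[:,:,::-1])
for X in([.5525,.3417,.268],[.5525,.3417,.232],[.487,.342,.266],[.531,.342,.266]):print(proj(W,X))
```

```text
[0.5516 0.3415 0.4018] 0.04569338032020221 3.2
[323.782  215.8155]
[323.7487 201.5661]
[323.0938 122.6542]
[323.8504 186.2014]
```

View pics/w2.png

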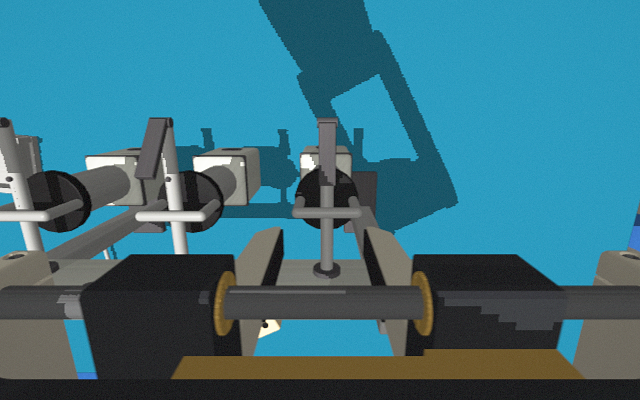

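Keeper a lies flat (rows 120–183). The bail is at (327,212), about 2 mm to +y and 2 mm nearer than I predicted. I'll open fully, descend and grip the cap.

>>> step_arm(commands=[{"xyz": [0, 2, -1.5], "turn": [0, 0, 0], "grip": 93}, {"xyz": [0, 2, -1.5], "turn": [0, 0, 0], "grip": 93}, {"xyz": [0, 2, -1.5], "turn": [0, 0, 0], "grip": 93}, {"xyz": [0, 2, -1.5], "turn": [0, 0, 0], "grip": 93}, {"xyz": [30, 2, -1.5], "turn": [0, 0, 0], "grip": 93}, {"xyz": [60, 2, -1.5], "turn": [0, 0, 0], "grip": 93}, {"xyz": [85, 2, -1.5], "turn": [0, 0, 0], "grip": 93}, {"xyz": [105, 2, -1.5], "turn": [0, 0, 0], "grip": 93}, {"xyz": [117, 2, -1.5], "turn": [0, 0, 0], "grip": 93}, {"xyz": [117, 2, -1.5], "turn": [0, 0, 0], "grip": 93}])

```text
t: 4.5
tool_pos: [0.5505, 0.3432, 0.2839]
orientation: [0.008, 1.572, -0.009]
force: [-0.2, 0.6, 0.1]
opening: 0.0927
```

>>> step_arm(commands=[{"xyz": [0, 0, 0], "turn": [0, 0, 0], "grip": 40}, {"xyz": [0, 0, 0], "turn": [0, 0, 0], "grip": 40}, {"xyz": [0, 0, 0], "turn": [0, 0, 0], "grip": 40}, {"xyz": [0, 0, 0], "turn": [0, 0, 0], "grip": 40}, {"xyz": [0, 0, 0], "turn": [0, 0, 0], "grip": 40}, {"xyz": [0, 0, 0], "turn": [0, 0, 0], "grip": 40}, {"xyz": [0, 0, 0], "turn": [0, 0, 0], "grip": 40}, {"xyz": [0, 0, 0], "turn": [0, 0, 0], "grip": 40}], force=55)

```text
t: 5.5
tool_pos: [0.5508, 0.3433, 0.2849]
orientation: [0.009, 1.571, -0.008]
force: [-0.2, -0.9, 2.3]
opening: 0.0527
```

Run:
```python
from h import *
p,R,s=pose();print(p,s['opening'],s['t'],s['force'],s['wrist_torque'])
im=read_camera('side');cv2.imwrite('pics/s3.png',cv2.resize(im[90:260,200:340,::-1],None,fx=4,fy=4,interpolation=cv2.INTER_CUBIC)[:600])
```

```text
[0.5508 0.3433 0.2849] 0.05269388379484394 5.5 [-0.1768 -0.8715  2.2871] [-0.0796  0.0546 -0.0149]
```

View pics/s3.png

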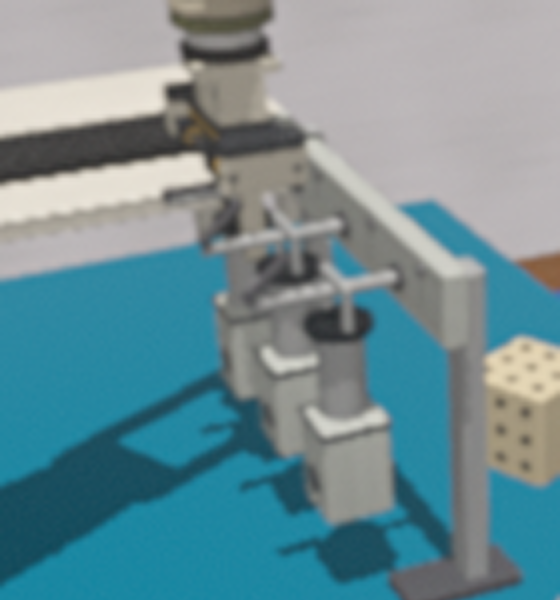

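The fingers hold cap a (opening 52.7 mm). Lift 12 mm, then pull out to -x.

>>> step_arm(commands=[{"xyz": [-6, 0, 0], "turn": [0, 0, 0], "grip": 40}, {"xyz": [-12.5, 0, 0], "turn": [0, 0, 0], "grip": 40}, {"xyz": [-12.5, 0, 0], "turn": [0, 0, 0], "grip": 40}, {"xyz": [-12.5, 0, -10], "turn": [0, 0, 0], "grip": 40}, {"xyz": [-12.5, 0, -25], "turn": [0, 0, 0], "grip": 40}, {"xyz": [-12.5, 0, -40], "turn": [0, 0, 0], "grip": 40}, {"xyz": [-12.5, 0, -55], "turn": [0, 0, 0], "grip": 40}, {"xyz": [-12.5, 0, -70], "turn": [0, 0, 0], "grip": 40}, {"xyz": [-12.5, 0, -85], "turn": [0, 0, 0], "grip": 40}, {"xyz": [-12.5, 0, -100], "turn": [0, 0, 0], "grip": 40}, {"xyz": [-12.5, 0, -105], "turn": [0, 0, 0], "grip": 40}, {"xyz": [-12.5, 0, -105], "turn": [0, 0, 0], "grip": 40}], force=60)

```text
t: 7.05
tool_pos: [0.4456, 0.3446, 0.2974]
orientation: [0.008, 1.57, -0.008]
force: [-0.3, 0.6, -3.9]
opening: 0.0527
```

>>> step_arm(commands=[{"xyz": [-40, 0, 0], "turn": [0, 0, 0], "grip": 40}, {"xyz": [-90, 0, 0], "turn": [0, 0, 0], "grip": 40}, {"xyz": [-140, -10, 0], "turn": [0, 0, 0], "grip": 40}, {"xyz": [-185, -40, 0], "turn": [0, 0, 0], "grip": 40}, {"xyz": [-200, -90, 0], "turn": [0, 0, 0], "grip": 40}, {"xyz": [-200, -140, 0], "turn": [0, 0, 0], "grip": 40}, {"xyz": [-200, -190, 0], "turn": [0, 0, 0], "grip": 40}, {"xyz": [-200, -240, 0], "turn": [0, 0, 0], "grip": 40}, {"xyz": [-200, -290, 0], "turn": [0, 0, 0], "grip": 40}, {"xyz": [-200, -335, 0], "turn": [0, 0, 0], "grip": 40}, {"xyz": [-200, -365, 0], "turn": [0, 0, 0], "grip": 40}, {"xyz": [-200, -375, 0], "turn": [0, 0, 0], "grip": 40}])

```text
t: 8.55
tool_pos: [0.4418, -0.0323, 0.4974]
orientation: [0.01, 1.57, -0.011]
force: [0.1, 0.7, -4.5]
opening: 0.0528
```

Run:
```python
from h import *
p,R,s=pose();print(p,s['opening'],s['t'],s['q'])
```

```text
[ 0.4418 -0.0323  0.4974] 0.05275411975871594 8.55 [-0.1886 -0.286   1.5313 -0.0003  1.8958 -1.7458]
```

>>> step_arm(commands=[{"xyz": [0, 0, 0], "turn": [0, 0, 0.1], "grip": 40}, {"xyz": [0, 0, 0], "turn": [0, 0, 0.25], "grip": 40}, {"xyz": [0, 0, 0], "turn": [0, 0, 0.4], "grip": 40}, {"xyz": [0, 0, 0], "turn": [0, 0, 0.5], "grip": 40}, {"xyz": [0, 0, 0], "turn": [0, 0, 0.5], "grip": 40}])

```text
t: 9.18
tool_pos: [0.4419, -0.0313, 0.4963]
orientation: [0.402, 1.534, 0.382]
force: [-1.0, 0.2, -4.5]
opening: 0.053
```

Run:
```python
from h import *
p,R,s=pose();print(p,s['opening'],s['t'],s['q'],R.as_matrix()[:,0])
```

```text
[ 0.4419 -0.0313  0.4963] 0.053010742978282364 9.175 [-0.4805 -0.2224  1.5461  0.4917  2.0106 -1.8686] [ 0.0043  0.4794 -0.8776]
```

>>> step_arm(commands=[{"xyz": [0, 0, 0], "turn": [0, 0, 0.12], "grip": 40}, {"xyz": [0, 0, 0], "turn": [0, 0, 0.28], "grip": 40}, {"xyz": [0, 0, 0], "turn": [0, 0, 0.45], "grip": 40}, {"xyz": [0, 0, 0], "turn": [0, 0, 0.62], "grip": 40}, {"xyz": [0, 0, 0], "turn": [0, 0, 0.79], "grip": 40}, {"xyz": [0, 0, 0], "turn": [0, 0, 0.96], "grip": 40}, {"xyz": [0, 0, 0], "turn": [0, 0, 1.13], "grip": 40}, {"xyz": [0, 0, 0], "turn": [0, 0, 1.3], "grip": 40}, {"xyz": [0, 0, 0], "turn": [0, 0, 1.47], "grip": 40}, {"xyz": [0, 0, 0], "turn": [0, 0, 1.64], "grip": 40}, {"xyz": [0, 0, 0], "turn": [0, 0, 1.81], "grip": 40}, {"xyz": [0, 0, 0], "turn": [0, 0, 2.0], "grip": 40}])

```text
t: 10.68
tool_pos: [0.4422, -0.0294, 0.4976]
orientation: [1.853, 0.609, 1.848]
force: [0.1, 1.3, -3.7]
opening: 0.0533
```

Run:
```python
from h import *
p,R,s=pose();print(p,s['opening'],s['t'],s['q'],R.as_matrix()[:,0])
im=read_camera('side');cv2.imwrite('pics/s4.png',im[:,:,::-1])
```

```text
[ 0.4422 -0.0294  0.4976] 0.05327433986861656 10.675 [-0.5407  0.2908  1.9943  2.2373  2.4261 -1.6997] [0.0042 0.5989 0.8008]
```

View pics/s4.png

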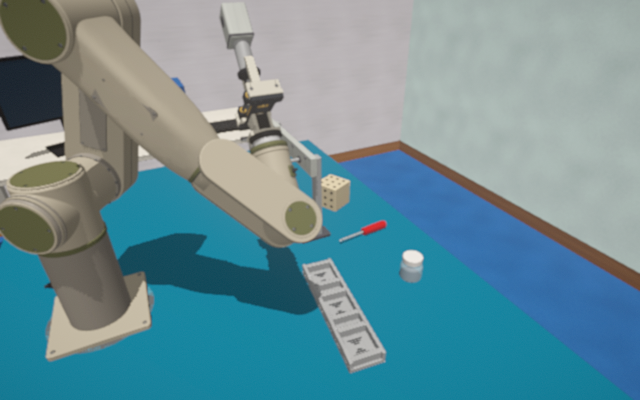

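Canister a is inverted (143°) and held firmly at (235,20). Hold, then turn back.

>>> step_arm(commands=[{"xyz": [0, 0, 0], "turn": [0, 0, 0.05], "grip": 40}, {"xyz": [0, 0, 0], "turn": [0, 0, 0.05], "grip": 40}, {"xyz": [0, 0, 0], "turn": [0, 0, 0.05], "grip": 40}, {"xyz": [0, 0, 0], "turn": [0, 0, 0.05], "grip": 40}, {"xyz": [0, 0, 0], "turn": [0, 0, -0.1], "grip": 40}, {"xyz": [0, 0, 0], "turn": [0, 0, -0.25], "grip": 40}, {"xyz": [0, 0, 0], "turn": [0, 0, -0.42], "grip": 40}, {"xyz": [0, 0, 0], "turn": [0, 0, -0.59], "grip": 40}, {"xyz": [0, 0, 0], "turn": [0, 0, -0.76], "grip": 40}, {"xyz": [0, 0, 0], "turn": [0, 0, -0.93], "grip": 40}, {"xyz": [0, 0, 0], "turn": [0, 0, -1.1], "grip": 40}, {"xyz": [0, 0, 0], "turn": [0, 0, -1.27], "grip": 40}])

```text
t: 12.22
tool_pos: [0.4417, -0.0316, 0.4972]
orientation: [0.954, 1.347, 0.936]
force: [-1.1, 0.8, -4.1]
opening: 0.0526
```

>>> step_arm(commands=[{"xyz": [0, 0, 0], "turn": [0, 0, -0.15], "grip": 40}, {"xyz": [0, 0, 0], "turn": [0, 0, -0.32], "grip": 40}, {"xyz": [0, 0, 0], "turn": [0, 0, -0.49], "grip": 40}, {"xyz": [0, 0, 0], "turn": [0, 0, -0.66], "grip": 40}, {"xyz": [0, 0, 0], "turn": [0, 0, -0.83], "grip": 40}, {"xyz": [0, 0, 0], "turn": [0, 0, -1.0], "grip": 40}, {"xyz": [0, 0, 0], "turn": [0, 0, -1.13], "grip": 40}, {"xyz": [0, 0, 0], "turn": [0, 0, -1.23], "grip": 40}, {"xyz": [0, 0, 0], "turn": [0, 0, -1.23], "grip": 40}, {"xyz": [0, 0, 0], "turn": [0, 0, -1.23], "grip": 40}])

```text
t: 13.48
tool_pos: [0.4416, -0.0306, 0.4971]
orientation: [0.008, 1.571, -0.009]
force: [0.1, -0.2, -4.9]
opening: 0.0528
```

```bash
cat >> h.py <<'E'
def carrier(tag,dark=False):
    T=cam('top');im=read_camera('top')[:,:,::-1].copy();cv2.imwrite(f'pics/{tag}.png',im)
    hsv=cv2.cvtColor(im,cv2.COLOR_BGR2HSV);m=((hsv[...,1]<90)&(hsv[...,2]>90)).astype(np.uint8)
    m[:205]=0;m[300:]=0;m[:,:315]=0;m[:,490:]=0
    c=max(cv2.findContours(cv2.morphologyEx(m,cv2.MORPH_CLOSE,np.ones((7,7))),0,2)[0],key=cv2.contourArea)
    r=cv2.minAreaRect(c);B=np.array([onz(T,q,.032) for q in cv2.boxPoints(r)])
    e=[(B[(i+1)%4]-B[i]) for i in range(4)];l=max(e,key=np.linalg.norm);l=l*np.sign(l[1]);yaw=-np.arctan2(l[0],l[1])
    c=B.mean(0);u=np.array([-np.sin(yaw),np.cos(yaw),0])
    print(tag,r,'c',c[:2],'yaw',yaw.round(4));P=[c+u*k*.12 for k in(1,0,-1)]
    print('sides',[np.linalg.norm(v).round(3) for v in e[:2]],'pockets',*[q[:2] for q in P]);return P,yaw
E
python3 - <<'E'
from h import *
p,R,s=pose();print(p,s['opening'],s['t'],s['q'],R.as_matrix()[:,0])
P,y=carrier('tc1')
for k in range(3):move([P[k][0],P[k][1],.36],Rdown(y))
E
```

```text
[ 0.4416 -0.0306  0.4971] 0.05275149291177566 13.475 [-0.1847 -0.2865  1.5325 -0.0005  1.896  -1.7448] [-0.0004 -0.0004 -1.    ]
tc1 ((385.5, 259.5), (79.0, 141.0), 90.0) c [ 0.4835 -0.2302] yaw 0.017
sides [np.float64(0.414), np.float64(0.228)] pockets [ 0.4815 -0.1102] [ 0.4835 -0.2302] [ 0.4855 -0.3502]
xyz [137.  -78.7  40.8] turn [-0.029 -0.001  0.001]
xyz [ 137.1 -198.7   44.3] turn [-0.029 -0.001  0.001]
xyz [ 137.2 -318.6   47.7] turn [-0.029 -0.001  0.001]
```

View pics/tc1.png

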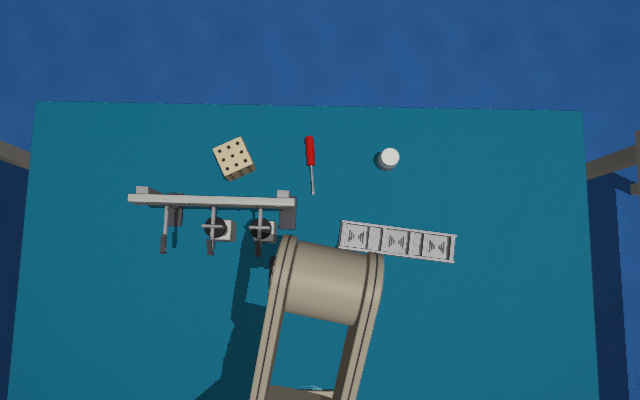

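Carrier not moved; the arm hides its near part, so I'll use the first measurement. Going above pocket 2.

Run:
```python
from h import *
c=np.array([.5364,-.2657]);y=-.1115;u=np.array([-np.sin(y),np.cos(y)])
q=c-.12*u;print(q);move([q[0],q[1],.36],Rdown(y))
```

```text
[ 0.523 -0.385]
xyz [ 137.2 -353.    85.6] turn [ 0.1   -0.     0.001]
```

>>> step_arm(commands=[{"xyz": [0, -45, 15], "turn": [0.02, 0, 0], "grip": 40}, {"xyz": [0, -95, 30], "turn": [0.04, 0, 0], "grip": 40}, {"xyz": [0, -145, 45], "turn": [0.06, 0, 0], "grip": 40}, {"xyz": [0, -195, 60], "turn": [0.08, 0, 0], "grip": 40}, {"xyz": [20, -245, 70], "turn": [0.1, 0, 0], "grip": 40}, {"xyz": [50, -290, 80], "turn": [0.1, 0, 0], "grip": 40}, {"xyz": [90, -325, 86], "turn": [0.1, 0, 0], "grip": 40}, {"xyz": [120, -345, 86], "turn": [0.1, 0, 0], "grip": 40}, {"xyz": [137, -353, 86], "turn": [0.1, 0, 0], "grip": 40}, {"xyz": [137, -353, 86], "turn": [0.1, 0, 0], "grip": 40}, {"xyz": [137, -353, 86], "turn": [0.1, 0, 0], "grip": 40}])

```text
t: 14.9
tool_pos: [0.5243, -0.3844, 0.3632]
orientation: [0.084, 1.567, -0.09]
force: [-0.0, -0.6, -3.5]
opening: 0.0529
```

Run:
```python
from h import *
p,R,s=pose();print(p,R.as_matrix()[:,0],s['q'],s['t'])
W=cam('wrist');im=read_camera('wrist')[:,:,::-1].copy()
c=np.array([.5364,-.2657]);y=-.1115;u=np.array([-np.sin(y),np.cos(y)]);v=np.array([u[1],-u[0]])
for a in(-.17,.17):
  for b in(-.042,.042):
    q=proj(W,[*(c+u*a+v*b),.032]);print(q);cv2.circle(im,tuple(int(k) for k in q),3,(0,0,255),1)
cv2.imwrite('pics/w5.png',im)
```

```text
[ 0.5243 -0.3844  0.3632] [ 0.0022 -0.0036 -1.    ] [-0.7109  0.2478  1.247  -0.0014  1.6428 -2.1713] 14.9
[285.0712 132.262 ]
[287.1168 195.0626]
[549.8537 132.1246]
[537.973  195.1712]
```

View pics/w5.png

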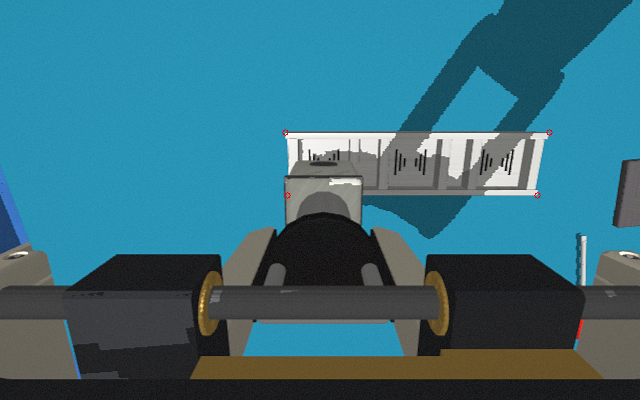

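Predicted carrier corners agree with the picture to 2–3 px, and the canister hangs centred (u≈323). I'll check its tilt numerically, then compute the descent.

Run:
```python
from h import *
p,R,s=pose();W=cam('wrist')
for x in(-.028,.028):
  for z in(.218,.133):print(x,z,proj(W,p+R.apply([z,-.028,x])),proj(W,p+R.apply([z,.028,x])))
move([.523,-.385,.24],Rdown(-.1115));move([.523,-.385,.231],Rdown(-.1115))
```

```text
-0.028 0.218 [294.2263 158.1093] [352.8647 158.0134]
-0.028 0.133 [283.2462 176.8008] [363.8614 176.6777]
0.028 0.218 [295.6853 213.7068] [351.5686 213.6336]
0.028 0.133 [285.914  250.7223] [361.4121 250.6397]
xyz [123.6  -0.3  -1.8] turn [0.001 0.003 0.004]
xyz [132.6  -0.3  -1.9] turn [0.001 0.003 0.004]
```

>>> step_arm(commands=[{"xyz": [30, 0, -2], "turn": [0, 0, 0], "grip": 40}, {"xyz": [60, 0, -2], "turn": [0, 0, 0], "grip": 40}, {"xyz": [85, 0, -2], "turn": [0, 0, 0], "grip": 40}, {"xyz": [105, 0, -2], "turn": [0, 0, 0], "grip": 40}, {"xyz": [115, 0, -2], "turn": [0, 0, 0], "grip": 40}, {"xyz": [122, 0, -2], "turn": [0, 0, 0], "grip": 40}, {"xyz": [128, 0, -2], "turn": [0, 0, 0], "grip": 40}, {"xyz": [131, 0, -2], "turn": [0, 0, 0], "grip": 40}, {"xyz": [131, 0, -2], "turn": [0, 0, 0], "grip": 40}, {"xyz": [131, 0, -2], "turn": [0, 0, 0], "grip": 40}])

```text
t: 16.2
tool_pos: [0.522, -0.385, 0.2305]
orientation: [0.085, 1.568, -0.089]
force: [-0.7, -0.8, -4.0]
opening: 0.0528
```

>>> step_arm(commands=[{"xyz": [1, 0, 0], "turn": [0, 0, 0], "grip": 40}, {"xyz": [2, 0, 0], "turn": [0, 0, 0], "grip": 40}, {"xyz": [2, 0, 0], "turn": [0, 0, 0], "grip": 40}, {"xyz": [2, 0, 0], "turn": [0, 0, 0], "grip": 40}])

```text
t: 16.7
tool_pos: [0.522, -0.385, 0.2285]
orientation: [0.085, 1.568, -0.089]
force: [0.1, -1.4, -1.3]
opening: 0.0528
```

Contact with the pocket floor (the weight is being taken). Release and retreat upward.

>>> step_arm(commands=[{"xyz": [0.5, 0, 0], "turn": [0, 0, 0], "grip": 60}, {"xyz": [0.5, 0, 0], "turn": [0, 0, 0], "grip": 93}, {"xyz": [0.5, 0, 0], "turn": [0, 0, 0], "grip": 93}, {"xyz": [0.5, 0, 0], "turn": [0, 0, 0], "grip": 93}, {"xyz": [0.5, 0, 0], "turn": [0, 0, 0], "grip": 93}, {"xyz": [0.5, 0, 0], "turn": [0, 0, 0], "grip": 93}, {"xyz": [-20, 0, 0], "turn": [0, 0, 0], "grip": 93}, {"xyz": [-50, 0, 0], "turn": [0, 0, 0], "grip": 93}, {"xyz": [-100, 0, 0], "turn": [0, 0, 0], "grip": 93}, {"xyz": [-150, 0, 0], "turn": [0, 0, 0], "grip": 93}, {"xyz": [-180, 0, 0], "turn": [0, 0, 0], "grip": 93}, {"xyz": [-180, 0, 0], "turn": [0, 0, 0], "grip": 93}])

```text
t: 18.2
tool_pos: [0.5226, -0.3849, 0.4139]
orientation: [0.081, 1.562, -0.093]
force: [-0.0, -0.5, 0.2]
opening: 0.0929
```

Run:
```python
from h import *
p,R,s=pose();print(p,s['t'])
W=cam('wrist');S=cam('side')
im=read_camera('wrist')[:,:,::-1];cv2.imwrite('pics/w6w.png',im)
sd=read_camera('side')[:,:,::-1];cv2.imwrite('pics/w6s.png',sd)
a=im[50:280,180:500];b=sd[200:385,260:420]
b=cv2.resize(b,None,fx=2.2,fy=2.2,interpolation=cv2.INTER_CUBIC);a=cv2.resize(a,(430,b.shape[0]))
cv2.imwrite('pics/w6.png',np.hstack([a,b]))
move([.509,.230,.41],Rdown(-.0104))
```

```text
[ 0.5226 -0.3849  0.4139] 18.2
xyz [ -3.3 609.2 -80.7] turn [-0.1    0.001  0.003]
```

View pics/w6.png

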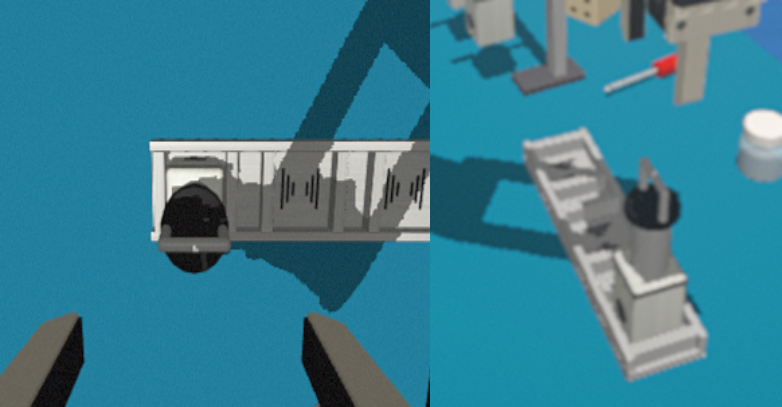

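Left (wrist) and right (side): canister a stands upright and seated inside pocket 2. Now keeper b.

>>> step_arm(commands=[{"xyz": [-3, 50, -10], "turn": [0, 0, 0], "grip": 0}, {"xyz": [-3, 110, -20], "turn": [-0.02, 0, 0], "grip": 0}, {"xyz": [-3, 170, -30], "turn": [-0.04, 0, 0], "grip": 0}, {"xyz": [-3, 230, -40], "turn": [-0.06, 0, 0], "grip": 0}, {"xyz": [-3, 290, -50], "turn": [-0.08, 0, 0], "grip": 0}, {"xyz": [-3, 350, -60], "turn": [-0.1, 0, 0], "grip": 0}, {"xyz": [-3, 410, -70], "turn": [-0.1, 0, 0], "grip": 0}, {"xyz": [-3, 470, -80], "turn": [-0.1, 0, 0], "grip": 0}, {"xyz": [-3, 525, -81.5], "turn": [-0.1, 0, 0], "grip": 0}, {"xyz": [-3, 575, -81.5], "turn": [-0.1, 0, 0], "grip": 0}, {"xyz": [-3, 608, -81.5], "turn": [-0.1, 0, 0], "grip": 0}, {"xyz": [-3, 608, -81.5], "turn": [-0.1, 0, 0], "grip": 0}])

```text
t: 19.8
tool_pos: [0.5073, 0.2307, 0.4071]
orientation: [0.003, 1.575, -0.009]
force: [-0.2, -0.5, 0.9]
opening: 0.0003
```

Run:
```python
from h import *
p,R,s=pose();print(p,s['t'],s['q'],s['opening'])
move([.508,.2285,.352],Rdown(-.0104))
```

```text
[0.5073 0.2307 0.4071] 19.8 [ 0.3359 -0.0006  1.4367 -0.002   1.7104 -1.2276] 0.00031683713500788285
xyz [55.1 -2.   0.9] turn [ 0.003 -0.004  0.004]
```

>>> step_arm(commands=[{"xyz": [15, -1, 1], "turn": [0, 0, 0], "grip": 0}, {"xyz": [27, -1, 1], "turn": [0, 0, 0], "grip": 0}, {"xyz": [36, -1, 1], "turn": [0, 0, 0], "grip": 0}, {"xyz": [44, -1, 1], "turn": [0, 0, 0], "grip": 0}, {"xyz": [51, -1, 1], "turn": [0, 0, 0], "grip": 0}, {"xyz": [56, -1, 1], "turn": [0, 0, 0], "grip": 0}, {"xyz": [56, -1, 1], "turn": [0, 0, 0], "grip": 0}, {"xyz": [56, -1, 1], "turn": [0, 0, 0], "grip": 0}])

```text
t: 20.8
tool_pos: [0.5092, 0.2278, 0.3539]
orientation: [0.007, 1.57, -0.01]
force: [-0.0, 0.4, 0.1]
opening: 0.0006
```

>>> step_arm(commands=[{"xyz": [-30, 0, 0], "turn": [0, 0, 0], "grip": 0}, {"xyz": [-50, 0, 10], "turn": [0, 0, 0], "grip": 93}, {"xyz": [-50, 0, 42], "turn": [0, 0, 0], "grip": 93}, {"xyz": [-50, 0, 42], "turn": [0, 0, 0], "grip": 93}, {"xyz": [-50, 0, 42], "turn": [0, 0, 0], "grip": 93}, {"xyz": [-50, 0, 42], "turn": [0, 0, 0], "grip": 93}, {"xyz": [-50, 0, 42], "turn": [0, 0, 0], "grip": 93}, {"xyz": [-50, 0, 42], "turn": [0, 0, 0], "grip": 93}, {"xyz": [-50, 0, 42], "turn": [0, 0, 0], "grip": 93}, {"xyz": [-50, 0, 42], "turn": [0, 0, 0], "grip": 93}])

```text
t: 22.05
tool_pos: [0.5511, 0.2274, 0.4036]
orientation: [0.006, 1.571, -0.01]
force: [0.0, -0.7, -0.7]
opening: 0.0863
```

Run:
```python
from h import *
p,R,s=pose();print(p,s['t'],s['opening'])
W=cam('wrist');im=read_camera('wrist')[:,:,::-1];cv2.imwrite('pics/w7.png',im[100:300,60:560])
print(proj(W,[.5505,.2287,.268])-[60,100])
```

```text
[0.5511 0.2274 0.4036] 22.05 0.08625265109062703
[265.7296 112.9762]
```

View pics/w7.png

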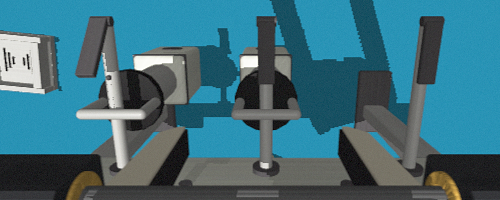

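Keeper b is flat and the bail at crop (266,113) matches the prediction exactly. Descend and grip.

>>> step_arm(commands=[{"xyz": [30, 1, 0], "turn": [0, 0, 0], "grip": 93}, {"xyz": [60, 1, 0], "turn": [0, 0, 0], "grip": 93}, {"xyz": [85, 1, 0], "turn": [0, 0, 0], "grip": 93}, {"xyz": [105, 1, 0], "turn": [0, 0, 0], "grip": 93}, {"xyz": [118.5, 1, 0], "turn": [0, 0, 0], "grip": 93}, {"xyz": [118.5, 1, 0], "turn": [0, 0, 0], "grip": 93}, {"xyz": [118.5, 1, 0], "turn": [0, 0, 0], "grip": 93}])

```text
t: 22.98
tool_pos: [0.5516, 0.2283, 0.2862]
orientation: [0.007, 1.569, -0.01]
force: [0.3, -0.6, 0.8]
opening: 0.093
```

>>> step_arm(commands=[{"xyz": [0, 0, 0], "turn": [0, 0, 0], "grip": 40}, {"xyz": [0, 0, 0], "turn": [0, 0, 0], "grip": 40}, {"xyz": [0, 0, 0], "turn": [0, 0, 0], "grip": 40}, {"xyz": [0, 0, 0], "turn": [0, 0, 0], "grip": 40}, {"xyz": [0, 0, 0], "turn": [0, 0, 0], "grip": 40}, {"xyz": [0, 0, 0], "turn": [0, 0, 0], "grip": 40}, {"xyz": [0, 0, 0], "turn": [0, 0, 0], "grip": 40}, {"xyz": [0, 0, 0], "turn": [0, 0, 0], "grip": 40}], force=60)

```text
t: 23.98
tool_pos: [0.5511, 0.2282, 0.2851]
orientation: [0.007, 1.571, -0.01]
force: [-0.7, 2.1, 0.6]
opening: 0.0531
```

>>> step_arm(commands=[{"xyz": [-6, 0, 0], "turn": [0, 0, 0], "grip": 40}, {"xyz": [-12.5, 0, 0], "turn": [0, 0, 0], "grip": 40}, {"xyz": [-12.5, 0, 0], "turn": [0, 0, 0], "grip": 40}, {"xyz": [-12.5, 0, -10], "turn": [0, 0, 0], "grip": 40}, {"xyz": [-12.5, 0, -25], "turn": [0, 0, 0], "grip": 40}, {"xyz": [-12.5, 0, -40], "turn": [0, 0, 0], "grip": 40}, {"xyz": [-12.5, 0, -55], "turn": [0, 0, 0], "grip": 40}, {"xyz": [-12.5, 0, -70], "turn": [0, 0, 0], "grip": 40}, {"xyz": [-12.5, 0, -85], "turn": [0, 0, 0], "grip": 40}, {"xyz": [-12.5, 0, -100], "turn": [0, 0, 0], "grip": 40}, {"xyz": [-12.5, 0, -105], "turn": [0, 0, 0], "grip": 40}, {"xyz": [-12.5, 0, -105], "turn": [0, 0, 0], "grip": 40}])

```text
t: 25.48
tool_pos: [0.446, 0.2294, 0.2978]
orientation: [0.006, 1.57, -0.01]
force: [-0.0, -0.4, -3.5]
opening: 0.0524
```

Off the peg and carrying. Up and over to the flip spot (y −260), then flip.

>>> step_arm(commands=[{"xyz": [-40, 0, 0], "turn": [0, 0, 0], "grip": 40}, {"xyz": [-90, 0, 0], "turn": [0, 0, 0], "grip": 40}, {"xyz": [-140, -10, 0], "turn": [0, 0, 0], "grip": 40}, {"xyz": [-185, -40, 0], "turn": [0, 0, 0], "grip": 40}, {"xyz": [-200, -90, 0], "turn": [0, 0, 0], "grip": 40}, {"xyz": [-200, -140, 0], "turn": [0, 0, 0], "grip": 40}, {"xyz": [-200, -190, 0], "turn": [0, 0, 0], "grip": 40}, {"xyz": [-200, -235, 0], "turn": [0, 0, 0], "grip": 40}, {"xyz": [-200, -260, 0], "turn": [0, 0, 0], "grip": 40}, {"xyz": [-200, -260, 0], "turn": [0, 0, 0], "grip": 40}, {"xyz": [-200, -260, 0], "turn": [0, 0, 0], "grip": 40}])

```text
t: 26.85
tool_pos: [0.4436, -0.0299, 0.4983]
orientation: [0.007, 1.571, -0.01]
force: [-0.3, 1.9, -2.8]
opening: 0.0527
```

>>> step_arm(commands=[{"xyz": [0, 0, 0], "turn": [0, 0, 0.1], "grip": 40}, {"xyz": [0, 0, 0], "turn": [0, 0, 0.25], "grip": 40}, {"xyz": [0, 0, 0], "turn": [0, 0, 0.42], "grip": 40}, {"xyz": [0, 0, 0], "turn": [0, 0, 0.59], "grip": 40}, {"xyz": [0, 0, 0], "turn": [0, 0, 0.76], "grip": 40}, {"xyz": [0, 0, 0], "turn": [0, 0, 0.93], "grip": 40}, {"xyz": [0, 0, 0], "turn": [0, 0, 1.1], "grip": 40}, {"xyz": [0, 0, 0], "turn": [0, 0, 1.2], "grip": 40}, {"xyz": [0, 0, 0], "turn": [0, 0, 1.2], "grip": 40}])

```text
t: 27.98
tool_pos: [0.4435, -0.0299, 0.4967]
orientation: [0.939, 1.36, 0.922]
force: [0.4, -0.0, -2.7]
opening: 0.0522
```

>>> step_arm(commands=[{"xyz": [0, 0, 0], "turn": [0, 0, 0.15], "grip": 40}, {"xyz": [0, 0, 0], "turn": [0, 0, 0.32], "grip": 40}, {"xyz": [0, 0, 0], "turn": [0, 0, 0.49], "grip": 40}, {"xyz": [0, 0, 0], "turn": [0, 0, 0.66], "grip": 40}, {"xyz": [0, 0, 0], "turn": [0, 0, 0.83], "grip": 40}, {"xyz": [0, 0, 0], "turn": [0, 0, 1.0], "grip": 40}, {"xyz": [0, 0, 0], "turn": [0, 0, 1.17], "grip": 40}, {"xyz": [0, 0, 0], "turn": [0, 0, 1.3], "grip": 40}, {"xyz": [0, 0, 0], "turn": [0, 0, 1.3], "grip": 40}, {"xyz": [0, 0, 0], "turn": [0, 0, 1.3], "grip": 40}, {"xyz": [0, 0, 0], "turn": [0, 0, 1.3], "grip": 40}, {"xyz": [0, 0, 0], "turn": [0, 0, 1.3], "grip": 40}])

```text
t: 29.48
tool_pos: [0.4433, -0.0305, 0.4989]
orientation: [1.848, 0.607, 1.844]
force: [0.4, 0.3, -2.9]
opening: 0.0529
```

Run:
```python
from h import *
p,R,s=pose();print(p,s['opening'],s['t'],s['q'],R.as_matrix()[:,0])
```

```text
[ 0.4433 -0.0305  0.4989] 0.052879465619087025 29.475 [-0.5436  0.2894  1.9906  2.2356  2.4229 -1.7007] [0.0056 0.6021 0.7984]
```

Inverted (143°) and held for over 0.5 s. Turning back.

>>> step_arm(commands=[{"xyz": [0, 0, 0], "turn": [0, 0, -0.1], "grip": 40}, {"xyz": [0, 0, 0], "turn": [0, 0, -0.25], "grip": 40}, {"xyz": [0, 0, 0], "turn": [0, 0, -0.42], "grip": 40}, {"xyz": [0, 0, 0], "turn": [0, 0, -0.59], "grip": 40}, {"xyz": [0, 0, 0], "turn": [0, 0, -0.76], "grip": 40}, {"xyz": [0, 0, 0], "turn": [0, 0, -0.93], "grip": 40}, {"xyz": [0, 0, 0], "turn": [0, 0, -1.1], "grip": 40}, {"xyz": [0, 0, 0], "turn": [0, 0, -1.27], "grip": 40}, {"xyz": [0, 0, 0], "turn": [0, 0, -1.27], "grip": 40}])

```text
t: 30.6
tool_pos: [0.4433, -0.0303, 0.5007]
orientation: [0.952, 1.343, 0.942]
force: [0.8, 0.8, -2.8]
opening: 0.0526
```

>>> step_arm(commands=[{"xyz": [0, 0, 0], "turn": [0, 0, -0.15], "grip": 40}, {"xyz": [0, 0, 0], "turn": [0, 0, -0.32], "grip": 40}, {"xyz": [0, 0, 0], "turn": [0, 0, -0.49], "grip": 40}, {"xyz": [0, 0, 0], "turn": [0, 0, -0.66], "grip": 40}, {"xyz": [0, 0, 0], "turn": [0, 0, -0.83], "grip": 40}, {"xyz": [0, 0, 0], "turn": [0, 0, -1.0], "grip": 40}, {"xyz": [0, 0, 0], "turn": [0, 0, -1.13], "grip": 40}, {"xyz": [0, 0, 0], "turn": [0, 0, -1.23], "grip": 40}, {"xyz": [0, 0, 0], "turn": [0, 0, -1.23], "grip": 40}, {"xyz": [0, 0, 0], "turn": [0, 0, -1.23], "grip": 40}])

```text
t: 31.85
tool_pos: [0.4432, -0.0298, 0.4966]
orientation: [0.01, 1.574, -0.007]
force: [0.4, 0.5, -2.4]
opening: 0.0523
```

Run:
```python
from h import *
p,R,s=pose();print(p,s['opening'],s['t'],s['force'])
T=cam('top');im=read_camera('top');a=cv2.imread('pics/top0.png');im=im[:,:,::-1].copy();cv2.imwrite('pics/tc2.png',im)
# has the carrier moved? compare its top-view far edge & right end, free of the arm
f=lambda i:((cv2.cvtColor(i,cv2.COLOR_BGR2HSV)[...,1]<90)&(i.max(2)>90))[205:285,395:480]
for i in(a,cv2.imread('pics/tc1.png'),im):
    m=f(i);ys,xs=np.nonzero(m);print(m.sum(),xs.max()+395,[np.nonzero(m[:,c])[0].min()+205 for c in(5,25,45)])
c=np.array([.5364,-.2657]);y=-.1115;move([*c,.36],Rdown(y))
```

```text
[ 0.4432 -0.0298  0.4966] 0.05229334400623021 31.85 [ 0.4243  0.4856 -2.4107]
1616 456 [np.int64(227), np.int64(230), np.int64(232)]
1607 456 [np.int64(227), np.int64(230), np.int64(232)]
1378 473 [np.int64(228), np.int64(230), np.int64(233)]
xyz [ 136.4 -234.5   96.2] turn [ 0.1   -0.003 -0.001]
```

The carrier's far edge hasn't moved (rows 227/230/232 then, 228/230/233 now). Over pocket 1.

>>> step_arm(commands=[{"xyz": [0, -40, 20], "turn": [0.02, 0, 0], "grip": 40}, {"xyz": [0, -90, 40], "turn": [0.04, 0, 0], "grip": 40}, {"xyz": [0, -140, 60], "turn": [0.06, 0, 0], "grip": 40}, {"xyz": [0, -190, 80], "turn": [0.08, 0, 0], "grip": 40}, {"xyz": [20, -225, 96], "turn": [0.1, 0, 0], "grip": 40}, {"xyz": [60, -235, 96], "turn": [0.1, 0, 0], "grip": 40}, {"xyz": [100, -235, 96], "turn": [0.1, 0, 0], "grip": 40}, {"xyz": [136, -235, 96], "turn": [0.1, 0, 0], "grip": 40}, {"xyz": [136, -235, 96], "turn": [0.1, 0, 0], "grip": 40}, {"xyz": [136, -235, 96], "turn": [0.1, 0, 0], "grip": 40}, {"xyz": [136, -235, 96], "turn": [0.1, 0, 0], "grip": 40}])

```text
t: 33.28
tool_pos: [0.5374, -0.2671, 0.3655]
orientation: [0.084, 1.565, -0.09]
force: [-0.5, 0.0, -2.8]
opening: 0.053
```

Run:
```python
from h import *
p,R,s=pose();print(p,s['t'])
W=cam('wrist');im=read_camera('wrist')[:,:,::-1].copy()
c=np.array([.5364,-.2657]);y=-.1115;u=np.array([-np.sin(y),np.cos(y)]);v=np.array([u[1],-u[0]])
D=lambda q:cv2.circle(im,tuple(int(k) for k in q),3,(0,0,255),1)
for a in(-.17,.17):
  for b in(-.042,.042):D(proj(W,[*(c+u*a+v*b),.032]))
for z in(.218,.133):
  for b in(-.028,.028):q=proj(W,p+R.apply([z,b,-.028]));cv2.circle(im,tuple(int(k) for k in q),3,(0,160,0),1)
cv2.imwrite('pics/w8.png',im[60:330,100:540]);move([*c,.2305],Rdown(y))
```

```text
[ 0.5374 -0.2671  0.3655] 33.275
xyz [134.7   1.6  -1.6] turn [0.001 0.004 0.004]
```

View pics/w8.png

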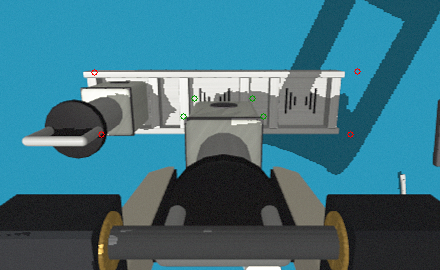

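The carrier has been knocked: its right end is at crop (344,72)/(337,134) against a predicted (357,72)/(350,134). It shifted about 15 mm along −y. I'll measure it here.

Run:
```python
from h import *
W=cam('wrist');im=read_camera('wrist')[:,:,::-1].copy()
hsv=cv2.cvtColor(im,cv2.COLOR_BGR2HSV);m=hsv[...,1]<80
y=-.1115
rt=[];tp=[];bt=[]
for v in range(140,190,4):
    x=np.nonzero(m[v,300:480])[0]; rt.append((x.max()+300.5,v))
for u in list(range(200,240,8))+list(range(300,436,8)):
    r=np.nonzero(m[110:160,u])[0];tp.append((u,r.min()+109.5))
for u in range(372,432,6):
    r=np.nonzero(m[150:205,u])[0];bt.append((u,r.max()+150.5))
print(rt,tp,bt,sep='\n')
for pts,n in((rt,'right'),(tp,'near'),(bt,'far')):
    X=np.array([onz(W,q,.032)[:2] for q in pts]);c=np.median(X,0);X=X[np.linalg.norm(X-c,axis=1)<.2]
    vx,vy,x0,y0=cv2.fitLine(X.astype(np.float32),cv2.DIST_HUBER,0,.001,.001).ravel();print(n,(x0,y0),'dir',np.arctan2(vy,vx))
```

```text
[(np.float64(440.5), 140), (np.float64(440.5), 144), (np.float64(440.5), 148), (np.float64(439.5), 152), (np.float64(439.5), 156), (np.float64(438.5), 160), (np.float64(438.5), 164), (np.float64(438.5), 168), (np.float64(437.5), 172), (np.float64(437.5), 176), (np.float64(436.5), 180), (np.float64(436.5), 184), (np.float64(438.5), 188)]
[(200, np.float64(129.5)), (208, np.float64(129.5)), (216, np.float64(129.5)), (224, np.float64(129.5)), (232, np.float64(129.5)), (300, np.float64(129.5)), (308, np.float64(129.5)), (316, np.float64(129.5)), (324, np.float64(129.5)), (332, np.float64(129.5)), (340, np.float64(129.5)), (348, np.float64(129.5)), (356, np.float64(129.5)), (364, np.float64(129.5)), (372, np.float64(129.5)), (380, np.float64(129.5)), (388, np.float64(129.5)), (396, np.float64(129.5)), (404, np.float64(129.5)), (412, np.float64(129.5)), (420, np.float64(129.5)), (428, np.float64(129.5))]
[(372, np.float64(193.5)), (378, np.float64(193.5)), (384, np.float64(193.5)), (390, np.float64(193.5)), (396, np.float64(193.5)), (402, np.float64(193.5)), (408, np.float64(193.5)), (414, np.float64(193.5)), (420, np.float64(193.5)), (426, np.float64(193.5))]
right (np.float32(0.54635966), np.float32(-0.11574543)) dir -0.1123556
near (np.float32(0.49060085), np.float32(-0.26922494)) dir 1.4582748
far (np.float32(0.58787936), np.float32(-0.17048286)) dir 1.4593161
```

Run:
```python
from h import *
W=cam('wrist');im=read_camera('wrist')[:,:,::-1].copy();m=cv2.cvtColor(im,cv2.COLOR_BGR2HSV)[...,1]<80
u=np.array([.1123,.9937])
for v in range(131,150,3):
    x=np.nonzero(m[v,120:300])[0].min()+119.5;e=np.nonzero(m[v,300:480])[0].max()+300.5
    a,b=onz(W,(x,v),.032)[:2]@u,onz(W,(e,v),.032)[:2]@u;print(v,x,e,a,b,b-a,(a+b)/2)
move([.5334,-.2847,.36],Rdown(-.1123))
```

```text
131 186.5 441.5 -0.38341669456291844 -0.053947291725574886 0.32946940283734355 -0.21868199314424666
134 182.5 444.5 -0.38906421070094865 -0.049694449319122994 0.3393697613818257 -0.21937933001003582
137 183.5 443.5 -0.3882216436328992 -0.05059389010673393 0.33762775352616525 -0.21940776686981656
140 186.5 440.5 -0.38476086846434276 -0.05409135830870189 0.3306695101556409 -0.21942611338652232
143 186.5 440.5 -0.3852134735855671 -0.053706516807742806 0.3315069567778243 -0.21945999519665496
146 186.5 439.5 -0.385668381199181 -0.054623076923983035 0.33104530427519796 -0.22014572906158203
149 179.5 439.5 -0.3953453593637791 -0.05423762501541397 0.34110773434836517 -0.22479149218959654
xyz [  4.5 -18.2  -1.8] turn [0.002 0.002 0.003]
```

Midpoint of both ends gives the centre at (0.534, −0.281), so the shift is 15.7 mm. Correct and descend.

>>> step_arm(commands=[{"xyz": [10, -14.5, -2], "turn": [0, 0, 0], "grip": 40}, {"xyz": [30, -14.5, -2], "turn": [0, 0, 0], "grip": 40}, {"xyz": [60, -14.5, -2], "turn": [0, 0, 0], "grip": 40}, {"xyz": [85, -14.5, -2], "turn": [0, 0, 0], "grip": 40}, {"xyz": [105, -14.5, -2], "turn": [0, 0, 0], "grip": 40}, {"xyz": [115, -14.5, -2], "turn": [0, 0, 0], "grip": 40}, {"xyz": [122, -14.5, -2], "turn": [0, 0, 0], "grip": 40}, {"xyz": [128, -14.5, -2], "turn": [0, 0, 0], "grip": 40}, {"xyz": [132, -14.5, -2], "turn": [0, 0, 0], "grip": 40}, {"xyz": [134, -14.5, -2], "turn": [0, 0, 0], "grip": 40}, {"xyz": [134, -14.5, -2], "turn": [0, 0, 0], "grip": 40}, {"xyz": [134, -14.5, -2], "turn": [0, 0, 0], "grip": 40}])

```text
t: 34.92
tool_pos: [0.5333, -0.2812, 0.2292]
orientation: [0.085, 1.568, -0.089]
force: [0.7, -0.0, -3.5]
opening: 0.0527
```

>>> step_arm(commands=[{"xyz": [1, 0, 0], "turn": [0, 0, 0], "grip": 40}, {"xyz": [1.5, 0, 0], "turn": [0, 0, 0], "grip": 40}, {"xyz": [1.5, 0, 0], "turn": [0, 0, 0], "grip": 40}, {"xyz": [1.5, 0, 0], "turn": [0, 0, 0], "grip": 40}])

```text
t: 35.42
tool_pos: [0.5336, -0.2814, 0.2285]
orientation: [0.084, 1.567, -0.09]
force: [-1.0, 1.4, 4.7]
opening: 0.0526
```

Firm floor contact (+4.7 N). Release and retreat, then look.

>>> step_arm(commands=[{"xyz": [0, 0, 0], "turn": [0, 0, 0], "grip": 60}, {"xyz": [0, 0, 0], "turn": [0, 0, 0], "grip": 93}, {"xyz": [0, 0, 0], "turn": [0, 0, 0], "grip": 93}, {"xyz": [0, 0, 0], "turn": [0, 0, 0], "grip": 93}, {"xyz": [0, 0, 0], "turn": [0, 0, 0], "grip": 93}, {"xyz": [0, 0, 0], "turn": [0, 0, 0], "grip": 93}, {"xyz": [-20, 0, 0], "turn": [0, 0, 0], "grip": 93}, {"xyz": [-50, 0, 0], "turn": [0, 0, 0], "grip": 93}, {"xyz": [-100, 0, 0], "turn": [0, 0, 0], "grip": 93}, {"xyz": [-150, 0, 0], "turn": [0, 0, 0], "grip": 93}, {"xyz": [-180, 0, 0], "turn": [0, 0, 0], "grip": 93}, {"xyz": [-180, 0, 0], "turn": [0, 0, 0], "grip": 93}])

```text
t: 36.92
tool_pos: [0.5339, -0.2811, 0.4128]
orientation: [0.082, 1.562, -0.092]
force: [0.0, -0.1, 0.1]
opening: 0.093
```

Run:
```python
from h import *
p,R,s=pose();print(p,s['t'],s['force'])
W=cam('wrist');S=cam('side')
im=read_camera('wrist')[:,:,::-1].copy()
c=np.array([.5338,-.2812]);u=np.array([.1123,.9937]);v=np.array([.9937,-.1123])
for a in(-.17,.17):
  for b in(-.042,.042):cv2.circle(im,tuple(int(k) for k in proj(W,[*(c+u*a+v*b),.032])),3,(0,0,255),1)
sd=read_camera('side')[:,:,::-1]
a=im[70:290,110:500];b=cv2.resize(sd[200:390,270:420],None,fx=2.2,fy=2.2,interpolation=cv2.INTER_CUBIC);a=cv2.resize(a,(450,b.shape[0]))
cv2.imwrite('pics/w9.png',np.hstack([a,b]))
move([.508,.1142,.41],Rdown(-.0104))
```

```text
[ 0.5339 -0.2811  0.4128] 36.925 [ 0.0185 -0.0683  0.0603]
xyz [ -3.4 389.6 -68.7] turn [-0.1    0.001  0.003]
```

View pics/w9.png

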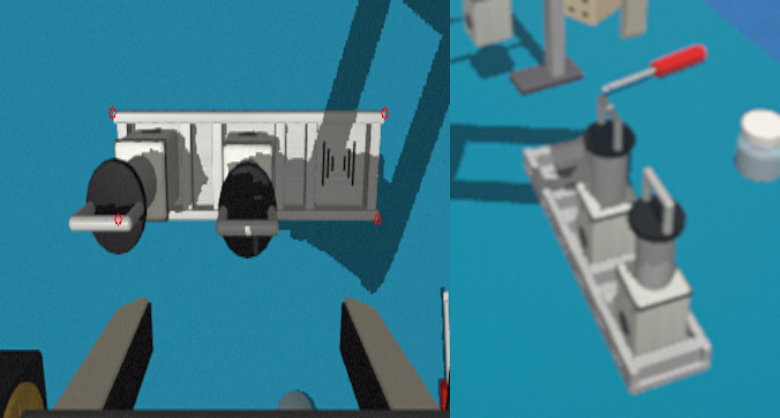

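Both canisters are seated upright, and the predicted carrier corners coincide with the picture. Now keeper c.

>>> step_arm(commands=[{"xyz": [-3, 40, -10], "turn": [0, 0, 0], "grip": 0}, {"xyz": [-3, 95, -20], "turn": [-0.02, 0, 0], "grip": 0}, {"xyz": [-3, 150, -30], "turn": [-0.04, 0, 0], "grip": 0}, {"xyz": [-3, 205, -40], "turn": [-0.06, 0, 0], "grip": 0}, {"xyz": [-3, 260, -55], "turn": [-0.08, 0, 0], "grip": 0}, {"xyz": [-3, 315, -69.5], "turn": [-0.1, 0, 0], "grip": 0}, {"xyz": [-3, 365, -69.5], "turn": [-0.1, 0, 0], "grip": 0}, {"xyz": [-3, 389, -69.5], "turn": [-0.1, 0, 0], "grip": 0}, {"xyz": [-3, 389, -69.5], "turn": [-0.1, 0, 0], "grip": 0}, {"xyz": [-3, 389, -69.5], "turn": [-0.1, 0, 0], "grip": 0}, {"xyz": [-3, 389, -69.5], "turn": [-0.1, 0, 0], "grip": 0}])

```text
t: 38.4
tool_pos: [0.5071, 0.1126, 0.409]
orientation: [0.007, 1.571, -0.012]
force: [0.9, -0.5, -0.4]
opening: 0.0005
```

>>> step_arm(commands=[{"xyz": [15, 1, 0], "turn": [0, 0, 0], "grip": 0}, {"xyz": [29, 1, 0], "turn": [0, 0, 0], "grip": 0}, {"xyz": [38, 1, 0], "turn": [0, 0, 0], "grip": 0}, {"xyz": [46, 1, 0], "turn": [0, 0, 0], "grip": 0}, {"xyz": [53, 1, 0], "turn": [0, 0, 0], "grip": 0}, {"xyz": [57.5, 1, 0], "turn": [0, 0, 0], "grip": 0}, {"xyz": [57.5, 1, 0], "turn": [0, 0, 0], "grip": 0}, {"xyz": [57.5, 1, 0], "turn": [0, 0, 0], "grip": 0}])

```text
t: 39.4
tool_pos: [0.5073, 0.1146, 0.3522]
orientation: [0.006, 1.57, -0.01]
force: [0.1, -0.4, -0.4]
opening: 0.0009
```

>>> step_arm(commands=[{"xyz": [-30, 0, 0], "turn": [0, 0, 0], "grip": 0}, {"xyz": [-50, 0, 10], "turn": [0, 0, 0], "grip": 93}, {"xyz": [-50, 0, 42], "turn": [0, 0, 0], "grip": 93}, {"xyz": [-50, 0, 42], "turn": [0, 0, 0], "grip": 93}, {"xyz": [-50, 0, 42], "turn": [0, 0, 0], "grip": 93}, {"xyz": [-50, 0, 42], "turn": [0, 0, 0], "grip": 93}, {"xyz": [-50, 0, 42], "turn": [0, 0, 0], "grip": 93}, {"xyz": [-50, 0, 42], "turn": [0, 0, 0], "grip": 93}, {"xyz": [-50, 0, 42], "turn": [0, 0, 0], "grip": 93}, {"xyz": [-50, 0, 42], "turn": [0, 0, 0], "grip": 93}])

```text
t: 40.65
tool_pos: [0.5491, 0.1142, 0.4019]
orientation: [0.007, 1.571, -0.01]
force: [0.5, 0.9, -0.6]
opening: 0.0858
```

Run:
```python
from h import *
p,R,s=pose();print(p,s['t'],s['opening'])
W=cam('wrist');im=read_camera('wrist')[:,:,::-1];cv2.imwrite('pics/w10.png',im[100:300,60:560])
print(proj(W,[.5493,.1137,.268])-[60,100])
```

```text
[0.5491 0.1142 0.4019] 40.65 0.08582604676795716
[263.289  114.7861]
```

View pics/w10.png

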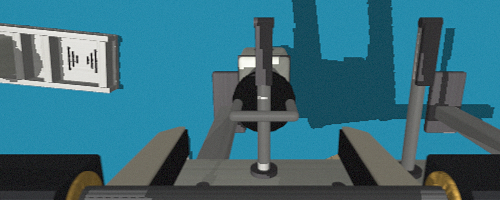

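Keeper c is flat and the bail is at crop (264,115), as predicted. Descend, grip, lift and pull.

>>> step_arm(commands=[{"xyz": [30, 0, 0], "turn": [0, 0, 0], "grip": 93}, {"xyz": [60, 0, 0], "turn": [0, 0, 0], "grip": 93}, {"xyz": [85, 0, 0], "turn": [0, 0, 0], "grip": 93}, {"xyz": [105, 0, 0], "turn": [0, 0, 0], "grip": 93}, {"xyz": [117, 0, 0], "turn": [0, 0, 0], "grip": 93}, {"xyz": [117, 0, 0], "turn": [0, 0, 0], "grip": 93}, {"xyz": [117, 0, 0], "turn": [0, 0, 0], "grip": 93}])

```text
t: 41.58
tool_pos: [0.5496, 0.114, 0.286]
orientation: [0.007, 1.569, -0.01]
force: [-0.9, 0.7, 0.3]
opening: 0.0929
```

>>> step_arm(commands=[{"xyz": [0, 0, 0], "turn": [0, 0, 0], "grip": 40}, {"xyz": [0, 0, 0], "turn": [0, 0, 0], "grip": 40}, {"xyz": [0, 0, 0], "turn": [0, 0, 0], "grip": 40}, {"xyz": [0, 0, 0], "turn": [0, 0, 0], "grip": 40}, {"xyz": [0, 0, 0], "turn": [0, 0, 0], "grip": 40}, {"xyz": [0, 0, 0], "turn": [0, 0, 0], "grip": 40}, {"xyz": [0, 0, 0], "turn": [0, 0, 0], "grip": 40}, {"xyz": [0, 0, 0], "turn": [0, 0, 0], "grip": 40}], force=60)

```text
t: 42.58
tool_pos: [0.5492, 0.1138, 0.2849]
orientation: [0.006, 1.571, -0.011]
force: [-0.2, -2.6, 0.0]
opening: 0.0528
```

>>> step_arm(commands=[{"xyz": [-6, 0, 0], "turn": [0, 0, 0], "grip": 40}, {"xyz": [-12.5, 0, 0], "turn": [0, 0, 0], "grip": 40}, {"xyz": [-12.5, 0, 0], "turn": [0, 0, 0], "grip": 40}, {"xyz": [-12.5, 0, -10], "turn": [0, 0, 0], "grip": 40}, {"xyz": [-12.5, 0, -25], "turn": [0, 0, 0], "grip": 40}, {"xyz": [-12.5, 0, -40], "turn": [0, 0, 0], "grip": 40}, {"xyz": [-12.5, 0, -55], "turn": [0, 0, 0], "grip": 40}, {"xyz": [-12.5, 0, -70], "turn": [0, 0, 0], "grip": 40}, {"xyz": [-12.5, 0, -85], "turn": [0, 0, 0], "grip": 40}, {"xyz": [-12.5, 0, -100], "turn": [0, 0, 0], "grip": 40}, {"xyz": [-12.5, 0, -105], "turn": [0, 0, 0], "grip": 40}, {"xyz": [-12.5, 0, -105], "turn": [0, 0, 0], "grip": 40}])

```text
t: 44.08
tool_pos: [0.4439, 0.1151, 0.2974]
orientation: [0.006, 1.57, -0.01]
force: [0.3, 0.6, -5.0]
opening: 0.0529
```

>>> step_arm(commands=[{"xyz": [-40, 0, 0], "turn": [0, 0, 0], "grip": 40}, {"xyz": [-90, 0, 0], "turn": [0, 0, 0], "grip": 40}, {"xyz": [-140, -10, 0], "turn": [0, 0, 0], "grip": 40}, {"xyz": [-185, -40, 0], "turn": [0, 0, 0], "grip": 40}, {"xyz": [-200, -90, 0], "turn": [0, 0, 0], "grip": 40}, {"xyz": [-200, -130, 0], "turn": [0, 0, 0], "grip": 40}, {"xyz": [-200, -145, 0], "turn": [0, 0, 0], "grip": 40}, {"xyz": [-200, -145, 0], "turn": [0, 0, 0], "grip": 40}, {"xyz": [-200, -145, 0], "turn": [0, 0, 0], "grip": 40}])

```text
t: 45.2
tool_pos: [0.4427, -0.0287, 0.4975]
orientation: [0.007, 1.571, -0.009]
force: [-0.4, 0.7, -4.6]
opening: 0.0528
```

>>> step_arm(commands=[{"xyz": [0, 0, 0], "turn": [0, 0, 0.1], "grip": 40}, {"xyz": [0, 0, 0], "turn": [0, 0, 0.25], "grip": 40}, {"xyz": [0, 0, 0], "turn": [0, 0, 0.42], "grip": 40}, {"xyz": [0, 0, 0], "turn": [0, 0, 0.59], "grip": 40}, {"xyz": [0, 0, 0], "turn": [0, 0, 0.76], "grip": 40}, {"xyz": [0, 0, 0], "turn": [0, 0, 0.93], "grip": 40}, {"xyz": [0, 0, 0], "turn": [0, 0, 1.1], "grip": 40}, {"xyz": [0, 0, 0], "turn": [0, 0, 1.2], "grip": 40}, {"xyz": [0, 0, 0], "turn": [0, 0, 1.2], "grip": 40}])

```text
t: 46.32
tool_pos: [0.4428, -0.0291, 0.4961]
orientation: [0.939, 1.36, 0.921]
force: [-0.3, -0.2, -6.0]
opening: 0.0528
```

>>> step_arm(commands=[{"xyz": [0, 0, 0], "turn": [0, 0, 0.15], "grip": 40}, {"xyz": [0, 0, 0], "turn": [0, 0, 0.32], "grip": 40}, {"xyz": [0, 0, 0], "turn": [0, 0, 0.49], "grip": 40}, {"xyz": [0, 0, 0], "turn": [0, 0, 0.66], "grip": 40}, {"xyz": [0, 0, 0], "turn": [0, 0, 0.83], "grip": 40}, {"xyz": [0, 0, 0], "turn": [0, 0, 1.0], "grip": 40}, {"xyz": [0, 0, 0], "turn": [0, 0, 1.17], "grip": 40}, {"xyz": [0, 0, 0], "turn": [0, 0, 1.3], "grip": 40}, {"xyz": [0, 0, 0], "turn": [0, 0, 1.3], "grip": 40}, {"xyz": [0, 0, 0], "turn": [0, 0, 1.3], "grip": 40}, {"xyz": [0, 0, 0], "turn": [0, 0, 1.3], "grip": 40}, {"xyz": [0, 0, 0], "turn": [0, 0, 1.3], "grip": 40}])

```text
t: 47.82
tool_pos: [0.4426, -0.0297, 0.4984]
orientation: [1.848, 0.607, 1.844]
force: [-0.3, -0.5, -4.6]
opening: 0.0526
```

Run:
```python
from h import *
p,R,s=pose();print(p,s['opening'],s['t'],s['force'],R.as_matrix()[:,0])
```

```text
[ 0.4426 -0.0297  0.4984] 0.05256545705542292 47.825 [-0.2967 -0.4608 -4.6022] [0.0056 0.6021 0.7984]
```

>>> step_arm(commands=[{"xyz": [0, 0, 0], "turn": [0, 0, -0.1], "grip": 40}, {"xyz": [0, 0, 0], "turn": [0, 0, -0.25], "grip": 40}, {"xyz": [0, 0, 0], "turn": [0, 0, -0.42], "grip": 40}, {"xyz": [0, 0, 0], "turn": [0, 0, -0.59], "grip": 40}, {"xyz": [0, 0, 0], "turn": [0, 0, -0.76], "grip": 40}, {"xyz": [0, 0, 0], "turn": [0, 0, -0.93], "grip": 40}, {"xyz": [0, 0, 0], "turn": [0, 0, -1.1], "grip": 40}, {"xyz": [0, 0, 0], "turn": [0, 0, -1.27], "grip": 40}, {"xyz": [0, 0, 0], "turn": [0, 0, -1.27], "grip": 40}])

```text
t: 48.95
tool_pos: [0.4426, -0.0296, 0.5001]
orientation: [0.953, 1.343, 0.942]
force: [0.7, 0.3, -4.2]
opening: 0.0529
```

>>> step_arm(commands=[{"xyz": [0, 0, 0], "turn": [0, 0, -0.15], "grip": 40}, {"xyz": [0, 0, 0], "turn": [0, 0, -0.32], "grip": 40}, {"xyz": [0, 0, 0], "turn": [0, 0, -0.49], "grip": 40}, {"xyz": [0, 0, 0], "turn": [0, 0, -0.66], "grip": 40}, {"xyz": [0, 0, 0], "turn": [0, 0, -0.83], "grip": 40}, {"xyz": [0, 0, 0], "turn": [0, 0, -1.0], "grip": 40}, {"xyz": [0, 0, 0], "turn": [0, 0, -1.13], "grip": 40}, {"xyz": [0, 0, 0], "turn": [0, 0, -1.23], "grip": 40}, {"xyz": [0, 0, 0], "turn": [0, 0, -1.23], "grip": 40}, {"xyz": [0, 0, 0], "turn": [0, 0, -1.23], "grip": 40}])

```text
t: 50.2
tool_pos: [0.4424, -0.029, 0.4961]
orientation: [0.01, 1.574, -0.007]
force: [0.9, -0.3, -4.9]
opening: 0.0529
```

>>> step_arm(commands=[{"xyz": [0, -30, 20], "turn": [0.02, 0, 0], "grip": 40}, {"xyz": [0, -70, 50], "turn": [0.05, 0, 0], "grip": 40}, {"xyz": [0, -110, 85], "turn": [0.08, 0, 0], "grip": 40}, {"xyz": [20, -132, 106], "turn": [0.1, 0, 0], "grip": 40}, {"xyz": [60, -132, 106], "turn": [0.1, 0, 0], "grip": 40}, {"xyz": [100, -132, 106], "turn": [0.1, 0, 0], "grip": 40}, {"xyz": [133, -132, 106], "turn": [0.1, 0, 0], "grip": 40}, {"xyz": [133, -132, 106], "turn": [0.1, 0, 0], "grip": 40}, {"xyz": [133, -132, 106], "turn": [0.1, 0, 0], "grip": 40}, {"xyz": [133, -132, 106], "turn": [0.1, 0, 0], "grip": 40}])

```text
t: 51.45
tool_pos: [0.5478, -0.1634, 0.3674]
orientation: [0.085, 1.566, -0.09]
force: [0.1, -0.2, -3.7]
opening: 0.0525
```

Run:
```python
from h import *
p,R,s=pose();print(p,s['t'],s['force'])
W=cam('wrist');im=read_camera('wrist')[:,:,::-1].copy()
m=cv2.cvtColor(im,cv2.COLOR_BGR2HSV)[...,1]<80
c=np.array([.5338,-.2812]);u=np.array([.1123,.9937]);v=np.array([.9937,-.1123])
print('exp center u,v',c@u,c@v)
for a in(-.17,.17):
  for b in(-.042,.042):
    q=proj(W,[*(c+u*a+v*b),.032]);print(q);cv2.circle(im,tuple(int(k) for k in q),3,(0,0,255),1)
for z in(.218,.133):
  for b in(-.028,.028):q=proj(W,p+R.apply([z,b,-.028]));cv2.circle(im,tuple(int(k) for k in q),3,(0,160,0),1)
cv2.imwrite('pics/w11.png',im[60:330,20:460])
q=c+.12*u;move([*q,.2305],Rdown(-.1123))
```

```text
[ 0.5478 -0.1634  0.3674] 51.45 [ 0.0833 -0.214  -3.7445]
exp center u,v -0.2194827 0.56201582
[102.9722 132.2506]
[114.4545 194.3024]
[363.7397 132.1635]
[361.6578 194.4227]
xyz [136.7   1.6  -1.1] turn [0.001 0.003 0.003]
```

View pics/w11.png

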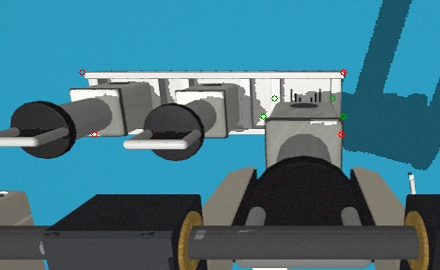

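Carrier corners match at (82,73) and (344,72), and the canister is upright. Descend into pocket 0.

>>> step_arm(commands=[{"xyz": [20, 1.5, -1], "turn": [0, 0, 0], "grip": 40}, {"xyz": [45, 1.5, -1], "turn": [0, 0, 0], "grip": 40}, {"xyz": [70, 1.5, -1], "turn": [0, 0, 0], "grip": 40}, {"xyz": [92, 1.5, -1], "turn": [0, 0, 0], "grip": 40}, {"xyz": [108, 1.5, -1], "turn": [0, 0, 0], "grip": 40}, {"xyz": [118, 1.5, -1], "turn": [0, 0, 0], "grip": 40}, {"xyz": [126, 1.5, -1], "turn": [0, 0, 0], "grip": 40}, {"xyz": [132, 1.5, -1], "turn": [0, 0, 0], "grip": 40}, {"xyz": [135.5, 1.5, -1], "turn": [0, 0, 0], "grip": 40}, {"xyz": [137.5, 1.5, -1], "turn": [0, 0, 0], "grip": 40}, {"xyz": [137.5, 1.5, -1], "turn": [0, 0, 0], "grip": 40}, {"xyz": [137.5, 1.5, -1], "turn": [0, 0, 0], "grip": 40}])

```text
t: 53.0
tool_pos: [0.5467, -0.1617, 0.2284]
orientation: [0.085, 1.568, -0.089]
force: [-0.6, 0.8, 1.1]
opening: 0.0525
```

>>> step_arm(commands=[{"xyz": [0.5, 0, 0], "turn": [0, 0, 0], "grip": 40}, {"xyz": [1, 0, 0], "turn": [0, 0, 0], "grip": 40}, {"xyz": [1, 0, 0], "turn": [0, 0, 0], "grip": 40}])

```text
t: 53.38
tool_pos: [0.5472, -0.1618, 0.2285]
orientation: [0.084, 1.566, -0.089]
force: [-1.9, 1.7, 7.7]
opening: 0.0526
```

Floor contact (+7.7 N). Release, retreat high and take the final look.

>>> step_arm(commands=[{"xyz": [0, 0, 0], "turn": [0, 0, 0], "grip": 60}, {"xyz": [0, 0, 0], "turn": [0, 0, 0], "grip": 93}, {"xyz": [0, 0, 0], "turn": [0, 0, 0], "grip": 93}, {"xyz": [0, 0, 0], "turn": [0, 0, 0], "grip": 93}, {"xyz": [0, 0, 0], "turn": [0, 0, 0], "grip": 93}, {"xyz": [0, 0, 0], "turn": [0, 0, 0], "grip": 93}, {"xyz": [-20, 0, 0], "turn": [0, 0, 0], "grip": 93}, {"xyz": [-50, 0, 0], "turn": [0, 0, 0], "grip": 93}, {"xyz": [-100, 0, 0], "turn": [0, 0, 0], "grip": 93}, {"xyz": [-150, 0, 0], "turn": [0, 0, 0], "grip": 93}, {"xyz": [-190, 0, 0], "turn": [0, 0, 0], "grip": 93}, {"xyz": [-190, 0, 0], "turn": [0, 0, 0], "grip": 93}])

```text
t: 54.88
tool_pos: [0.5473, -0.1615, 0.4232]
orientation: [0.083, 1.56, -0.091]
force: [0.2, -0.4, -0.6]
opening: 0.0932
```

Run:
```python
from h import *
p,R,s=pose();print(p,s['t'],s['force'])
im=read_camera('wrist')[:,:,::-1];sd=read_camera('side')[:,:,::-1]
b=cv2.resize(sd[180:390,270:430],None,fx=2.2,fy=2.2,interpolation=cv2.INTER_CUBIC);a=cv2.resize(im[60:290,20:440],(440,b.shape[0]))
cv2.imwrite('pics/w12.png',np.hstack([a,b]))
```

```text
[ 0.5473 -0.1615  0.4232] 54.875 [ 0.1575 -0.3787 -0.5541]
```

The picture limit is reached, so I'll check numerically: black cap centroids in the side view against predicted cap positions.

Run:
```python
from h import *
S=cam('side');im=read_camera('side')[:,:,::-1];g=im.max(2)
m=(g<75).astype(np.uint8);m[:180]=0;m[390:]=0;m[:,:270]=0;m[:,430:]=0
n,_,st,ce=cv2.connectedComponentsWithStats(m)
print([(st[i,4],ce[i].round(1)) for i in range(1,n) if st[i,4]>25])
c=np.array([.5338,-.2812]);u=np.array([.1123,.9937])
for k in(1,0,-1):
    q=c+.12*k*u;print(k,proj(S,[*q,.172]))
```

```text
[(np.int32(250), array([317.7, 235.7])), (np.int32(217), array([340.6, 263.5])), (np.int32(301), array([361.8, 300.1]))]
1 [323.1434 233.0516]
0 [340.9308 261.8877]
-1 [363.221  298.0235]
```

Run:
```python
from h import *
im=cv2.imread('pics/w12.png')
S=cam('side');s=read_camera('side')[:,:,::-1]
for r in range(222,250,2):print(r,s[r,304:340:2].max(1))
W=cam('wrist');w=read_camera('wrist')[:,:,::-1];m=(w.max(2)<60).astype(np.uint8);m[:60]=0;m[330:]=0
n,_,st,ce=cv2.connectedComponentsWithStats(m);print([(st[i],ce[i].round(1)) for i in range(1,n) if st[i,4]>300])
c=np.array([.5338,-.2812]);u=np.array([.1123,.9937])
for k in(1,0,-1):
    X=[*(c+.12*k*u),.175];print(k,proj(W,X),proj(S,X))
```

```text
222 [148 105  97 104 136 116 127 137 123 117 111 136 167 167 168 167 166 167]
224 [167 130  98  98 101 112 126 138 126 129 132 116 148 168 168 167 167 167]
226 [168 163 127  97 101 114 126 137 129 119 109 118 132 162 169 168 167 167]
228 [168 169 164 115  95 110 106  90  92  81  56 112 109 101 145 167 168 168]
230 [160 142 134 109  97  90  57  49  47  49  56 114 109  52  69 139 168 168]
232 [111 104 104 107 105  77  51  48  49  48  56 114 109  50  46 117 168 167]
234 [ 98 100 100 101  99  67  49  48  48  47  55 113 110  50  47 102 165 168]
236 [ 65  68  67  66  67  56  51  48  50  47  56 112 110  51  50 111 166 168]
238 [ 65  67  68  69  69  64  53  48  48  47  49  72  72  49  61  99 161 168]
240 [ 69  70  70  74  79  84  91  83  69  56  53  59  69  89  96 105 159 165]
242 [ 75  81  87  94  98 100  99 110 116 114 115 118 119 113 100 119 164 167]
244 [121 104  98  98  99  99  99 110 119 123 126 127 122 113  99 102 145 174]
246 [124 104  98  98  98  97  99 111 119 122 124 125 121 113  99 100 130 144]
248 [ 97  98  97  96 100  97 100 110 120 123 125 124 120 112  99  97 111 128]
[(array([  70,  157,   56,   49, 1680], dtype=int32), array([ 98.8, 179.3])), (array([448, 156,  26,  61, 690], dtype=int32), array([456.3, 176.6])), (array([ 184,  159,   53,   49, 1349], dtype=int32), array([209.8, 182.3])), (array([ 299,  158,   49,   31, 1112], dtype=int32), array([323. , 174.7])), (array([303, 197,  41,  12, 336], dtype=int32), array([323. , 201.2])), (array([    0,   229,   640,   101, 20913], dtype=int32), array([322.1, 286. ])), (array([ 208,  311,  315,   19, 1122], dtype=int32), array([387.5, 318.1]))]
1 [323.2906 183.0012] [323.1342 232.0761]
0 [209.0339 182.9288] [340.9508 260.8515]
-1 [ 95.05   182.8566] [363.2865 296.9254]
```

All caps are within about 4 mm of their pocket centres in the wrist view. The side-view outlier was a shadow merging with cap c; the cap itself spans 315–333, as predicted. Handing in.

```bash
python3 -c "
from plant import robot
print(robot.close_job())"
```

```text
the job is handed in; nothing more can be done
None
```

All three canisters (a, b, c) were on the rail, and I loaded them in that order. For each I pressed the keeper flat, lifted the canister off its peg, turned it to about 143° in the air, turned it back and set it down. Canister a is in pocket 2, b in pocket 1 and c in pocket 0. The job was handed in at about 55 s of robot time; no verdict was reported.

**Carrier knock:** the carrier was knocked about 16 mm along −y during the second cycle. The wrist camera showed it before b went down, so I re-measured the carrier and placed b and c at its new position.

**Last checks:**
- **Position:** in the wrist view the caps of b and c lie within 1–2 mm of their pocket centres, and a within about 4 mm.
- **Fully down:** floor contact was felt for each, at the same TCP height (0.2285 m).
- **Robot clear:** the gripper was open and about 0.2 m above the carrier, with the wrist force near zero.

**Checks that fell short:**
- **Side view of cap c:** the automatic side-view check first put cap c about 5 px off. The pixel rows showed a shadow merged with the cap, and the cap itself was where expected.
- **Final picture:** I could not view it because the 16-picture limit was reached, so the last check was by numbers only. Canister c's tilt after release was not measured directly.

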